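# Latch the split slab mould shut

### The job

Close the split slab mould on the counter: hook the draw latch's wire loop over the horn of the keeper on the sliding half while the lever is still up, then press the lever down over centre so that the halves are drawn tight together, and once it is down give it a firm push home for a moment, about 12 N with fingertips. Feel your way: never push the lever with more than 20 N, nor jam the loop against the keeper that hard while hooking it, let go at the end, and leave the kitchen things around and on the mould where they are.

Things in the scene. Friction and masses are not known exactly. Their poses are not given: they have to be found in the camera images.
- mould: Fixed half of the stainless slab mould, screwed down: 130 x 200 mm, blue silicone slabs left and right (tops at 44 mm), 70 mm wide steel deck along the middle at 50 mm. Origin on the counter at the middle of the parting face; x points to the sliding half (roughly away from the robot), y left along the hinge lines, z up. The latch lies on the deck along y = 0.
- gate (a joint): Opening of the sliding half (70 x 200 mm, heights as the fixed half), in m: 0 = halves tight together, grows along the mould's x to 0.011. It drags with about 8 N of friction, stays where it is left, and is pulled shut by the latch.
- lever_pivot (a point): Lever's hinge axis (along the mould's y), 25 mm before the parting face, 66 mm above the counter. A rubber buffer 40 mm from it stops the lever somewhere from -0.06 to 0.06 rad; its height is screw-set and not given. Dead centre is near 0.17 rad; resistance is a few newtons at the lever's end until there, then it snaps down by itself.
- lever (a joint): Angle of the latch lever in rad: 0 = lying flat, pointing from the pivot along the mould's -x; grows as it is lifted: 1.57 = upright, 2.2 = stop, leaning towards the keeper. Light friction (0.03 N m): it stays where it is left.
- lever_grip: Lever's flat steel plate, 17 mm wide, 4 mm thick, running from 5 to 61 mm from the pivot. Origin on its pushing face, 50 mm from the pivot, 4 mm off the line through the pivot; x along the plate towards the pivot, z out of the pushing face (up when the lever is down, towards the keeper when it is upright).
- bail: Wire loop hinged to the lever 16 mm from its pivot, straddling it, 68 mm from hinge to crossbar, stretching on a stiff spring (20 N/mm). Origin mid-crossbar: 5 mm round bar along y, flat-ended 12 mm round button on each end, 48 mm over both (grip these from above; the loop can pivot between the fingers). Stays at any angle by light friction; starts slanting up towards the keeper. Pulling it turns the lever.
- keeper: Keeper on the sliding half, 16 mm wide. Origin: middle of the crossbar when hooked, 16 mm above the deck; axes as the mould's. Saddle 2.5 mm below the origin, reaching 15 mm to +x. On the -x side a horn leaning over the bar rises to 9.5 mm above the origin: the bar must come down 5 to 12 mm on the +x side of the origin, then be drawn back in -x under the horn.
- canister: Bystander to leave alone: lidded white enamel canister, 106 mm across, 140 mm tall. Origin at its underside.
- jar: Bystander to leave alone: glass jar with metal cap, 66 mm across, 90 mm tall. Origin at its underside.
- mug: Bystander to leave alone: white mug, 80 mm across, 85 mm tall. Origin at its underside.
- bowl: Bystander to leave alone: steel bowl, 130 mm across, 55 mm tall. Origin at its underside.
- cutter: Bystander to leave alone: steel ring cutter, 44 mm across, 30 mm tall, standing on the mould's right blue slab (44 mm up). Origin at its underside.
- spatula: Bystander to leave alone: grey spatula 240 mm long, lying beside the mould. Origin at its underside.

How it is judged:
On the way, in this order (a step that is already met when the one before it is completed fails the run):
1. the loop's crossbar sits behind the keeper's horn while the lever is still up (x of bail in the frame of keeper between -0.004 and 0.005 m and z of bail in the frame of keeper between -0.004 and 0.0035 m and value of joint lever above 0.8 rad), for 0.2 s.
2. the lever is down over centre with the halves drawn tight, and the fingers push it home with more than 9 N (x of bail in the frame of keeper between -0.004 and 0.005 m and z of bail in the frame of keeper between -0.004 and 0.0035 m and value of joint lever below 0.11 rad and value of joint gate below 0.001 m and contact force between the fingers and lever_grip above 9 N), for 0.2 s.
At the end, for the whole second after the job is handed in: The loop's crossbar is seated on the keeper behind its horn (within about 4 mm), the lever lies down past dead centre (below 0.11 rad) and at rest, the halves are less than 1 mm apart, and nothing touches the lever (x of bail in the frame of keeper between -0.004 and 0.005 m and z of bail in the frame of keeper between -0.004 and 0.0035 m and value of joint lever below 0.11 rad and value of joint gate below 0.001 m and contact force between the fingers and lever_grip below 0.5 N and linear speed of lever_grip below 0.02 m/s).
It fails at once if the lever is pushed with more than 20 N (contact force between the fingers and lever_grip above 20 N).
It fails at once if the loop is jammed against the keeper with more than 20 N before the lever is drawn (contact force between bail and keeper above 20 N and value of joint lever above 1.1 rad).
It fails at once if a bystander is moved by more than 20 mm or tipped over (distance of any of canister, jar, mug, bowl, cutter, spatula from where it was at the start of the episode above 0.02 m or angle between any of canister, jar, mug, bowl, cutter, spatula's own z axis and vertical above 0.4 rad).
It also fails if it takes over 72 s, if anything falls off the work surface, if the arm or the gripper's body presses on something with over 40 N, if the wrist force passes 120 N, or if a joint passes its speed limit or range.

### The arm

A 6-joint arm with a two-finger parallel gripper is mounted at the origin on the work surface. World frame = base frame: x ahead of the robot, y to its left, z up, the work surface at z = 0. Lengths are in m, angles in rad, forces in N, time in s.
With the tool pointing down it reaches from about 0.35 to 0.8 m from the base axis. Payload 7.3 kg.
Tool frame: the origin (TCP) lies midway between the tips of the shut fingers; the grasp point (between the pads) lies 19 mm behind it; z points along the fingers, x is the direction in which the jaws open and shut, and the axes are right-handed (so a half turn about z gives the same grasp; the last joint's range is limited). The gripper opens to 85 mm and grips with 20 to 120 N. Pads are 22 mm wide; open, the fingers measure 114 mm over their backs; the gripper's body (76 mm by 85 mm) begins 54 mm behind the grasp point. The pads swing forward as they close: fully open they stand 13 mm farther back than shut.
Start: joints at [-1.489, 0.342, 1.524, -0, 1.275, -0.146], TCP at [0.119, -0.511, 0.231] pointing down, gripper open.
Joint ranges: [-2.53, 2.53], [-0.77, 2.02], [0.04, 2.7], [-1, 4.14], [0.28, 2.66], [-3.11, 3.11]. Speed limits (rad/s): [2.57, 2.57, 3.14, 3.14, 3.14, 3.14].

### API

Orientations are given as a unit quaternion [w, x, y, z].
In Python, from rig import * gives the robot as it stands. The module is installed in compiled form; this text tells all that it offers.
- The arm moves only by the tool servo_tool, never from a script. Its argument "moves" is a list of rows, each a list of 3 entries, a list of its own where there are three numbers: the closure, from 0 (fully open) to 1 (shut), then the shift along the tool's x, y, z each as a share of 0.15 m, from -1 to 1, then the turn, a rotation vector about the tool's x, y, z each as a share of 180 degrees, from -1 to 1. In form: [[hand, [tx, ty, tz], [rx, ry, rz]], ...]. A call has 1 to 10 rows; each row is the pose to reach, as a shift and turn from the pose commanded when the call began, along the tool's axes at that moment, turning the shorter way round; what a row does not reach only later rows make up. A row lasts 1/8 s, in which the tool goes at most 62.5 mm and 10.7 degrees, less where a joint would pass 70% of its speed; a pose out of reach is approached as far as the arm can. A call with a number of a shift or a turn outside -1 to 1 is refused whole. A call with a gripper value outside its range is refused whole. The fingers move at their own pace and stop on an object; "squeeze" is the grip in N (left out, the last holds). Time passes only in rows, so rows that repeat a pose let the fingers close. It gives the time, the measured TCP pose, the force and the opening at its end, in the units of the state.
- state(): the state, without advancing time (a new reading comes with each control period).
- read_camera(name): name is "side" or "top"; returns (picture, depth): 384x512x3 uint8, red, green, blue; 384x512 float32, m along the optical axis (not along the pixel's ray), 0 where there is no reading.
- camera_info(name): a dict with "fx", "fy", "cx", "cy" (pixels), "distortion" ([k1, k2, p1, p2, k3] as OpenCV has them; the pictures are not rectified), "R" (3x3) and "t" (3): a world point X has camera coordinates R X + t. Camera axes: x right, y down, z forward; pixel columns grow to the right and rows downward; lengths in m; the calibration is good to about 2 mm. A picture is of the moment at which its call begins. camera_info takes no time and is no camera call.
- sign_off(): hands the job in, once; it reports no verdict.
The state is a dict: "time": time; "joint_positions": joint angles; "joint_velocities": joint speeds; "joint_torque": joint torques, N m; "tcp_pos": TCP position; "eef_rot": TCP orientation; "force": force on the tool from outside, world axes, zero at the start; "wrist_torque": the same for the moment, N m; "grip_width": opening from 0.0 (shut) to 1.0 (fully open).
Only numpy, scipy, OpenCV 4.12 (cv2) and the standard library are available. Lean on these libraries where they do the work, as an engineer would, in place of code of your own. Each camera call takes 0.05 s, during which the arm holds its last target.

## Working session

There is one attempt and no reset: what is moved stays moved. The work goes in short steps, Python scripts to look and compute and a tool call to move; the robot and the scene stay as the last step left them, time stands still between calls to the robot, and variables do not carry over. Pictures are saved under pics/ and viewed, and the job is handed in when it is done.

Besides the shell and the picture viewer there is one more tool, called after "Request:" as name(argument=value, ...), one argument or row to a line, values as JSON. servo_tool: Moves the arm, as the interface text tells. Its arguments: {"type":"object","properties":{"moves":{"type":"array","items":{"type":"array"}},"squeeze":{"type":"number"}},"required":["moves"]}

```bash
mkdir -p pics
python3 - <<'E'
from rig import *
import cv2,numpy as np
print(state())
for n in("side","top"):
    p,d=read_camera(n); i=camera_info(n); print(n,i)
    cv2.imwrite(f"pics/{n}0.png",p[:,:,::-1]); np.save(f"{n}0d.npy",d); np.save(f"{n}0p.npy",p)
E
```

```text
{'time': 0.0, 'joint_positions': array([-1.48899199e+00,  3.42738445e-01,  1.52504951e+00,  2.90676276e-05,
        1.27539113e+00, -1.46002004e-01]), 'joint_velocities': array([ 1.46250682e-04,  1.50888968e-03,  9.41983874e-04, -3.72841356e-05,
        2.89361506e-04,  5.05937517e-05]), 'joint_torque': array([-5.14027524e-04, -4.33682227e+01, -2.46010190e+01, -1.78407868e-04,
        7.89735495e-03, -1.96846520e-05]), 'tcp_pos': array([ 0.11856179, -0.51101445,  0.23060646]), 'eef_rot': array([-5.88107897e-04,  7.82889535e-01, -6.22160226e-01, -5.32457703e-04]), 'force': array([ 0.58049018, -0.02660858, -0.23502526]), 'wrist_torque': array([ 0.02922327, -0.01211392, -0.00939802]), 'grip_width': 0.9973148869608733}
side {'fx': 391.45731768318683, 'fy': 391.45731768318683, 'cx': 262.7085723626466, 'cy': 194.1425129143097, 'distortion': array([-0.0631896,  0.       ,  0.       ,  0.       ,  0.       ]), 'R': array([[-0.85258091, -0.52258503, -0.00326707],
       [-0.26813443,  0.44280173, -0.85558784],
       [ 0.44856406, -0.72858185, -0.51764734]]), 't': array([0.52503853, 0.24927033, 0.79409723])}
top {'fx': 394.3580603166886, 'fy': 394.3580603166886, 'cx': 256.8846155929939, 'cy': 189.10308944838823, 'distortion': array([-0.0057153,  0.       ,  0.       ,  0.       ,  0.       ]), 'R': array([[ 0.02777364, -0.99955723,  0.01067608],
       [-0.99736656, -0.02842542, -0.06672281],
       [ 0.06699674, -0.00879483, -0.99771443]]), 't': array([-0.01545257,  0.62267287,  1.03451129])}
```

View pics/side0.png

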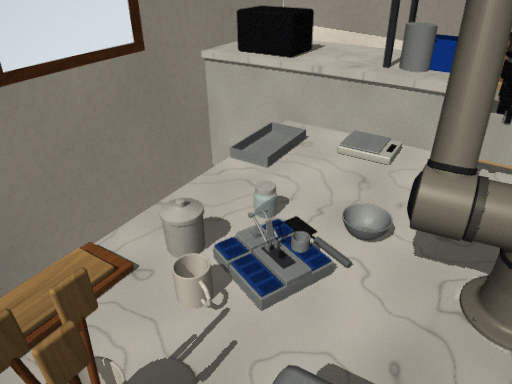

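View pics/top0.png

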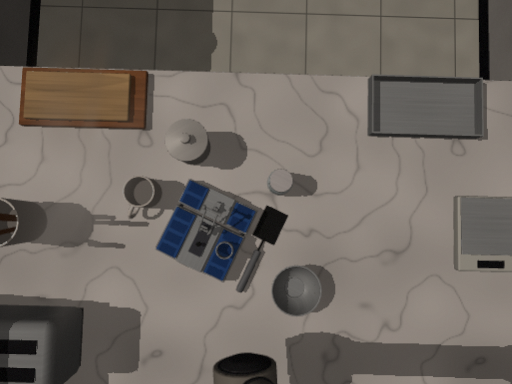

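The side view shows the mould around (272,262) with the loop slanting up at (265,220). The top view shows the mould around (210,230) and the bail's crossbar running from (180,207) to (245,235). I'll zoom in on both.

Run:
```python
import cv2,numpy as np
t=np.load("top0p.npy")[:,:,::-1];s=np.load("side0p.npy")[:,:,::-1]
cv2.imwrite("pics/topz.png",cv2.resize(t[170:290,140:290],None,fx=5,fy=5,interpolation=cv2.INTER_CUBIC))
cv2.imwrite("pics/sidez.png",cv2.resize(s[195:305,205:345],None,fx=5.4,fy=5.4,interpolation=cv2.INTER_CUBIC))
```

```text
(no output)
```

View pics/topz.png

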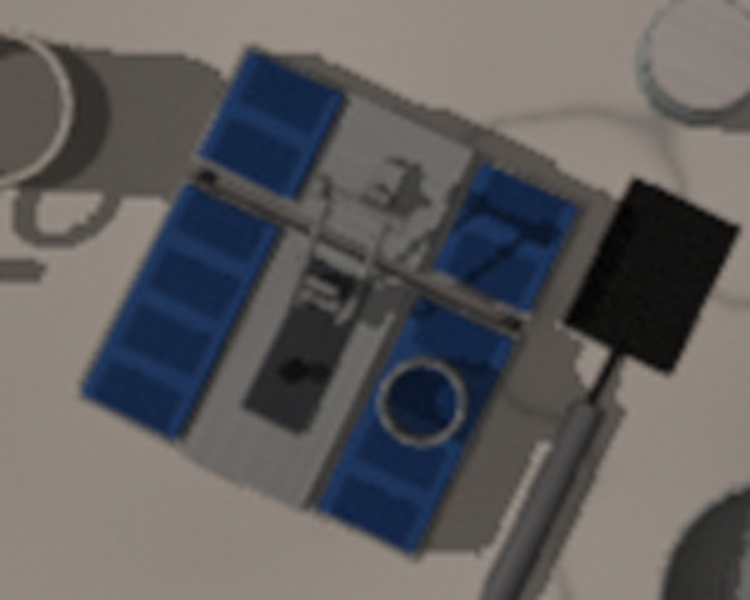

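View pics/sidez.png

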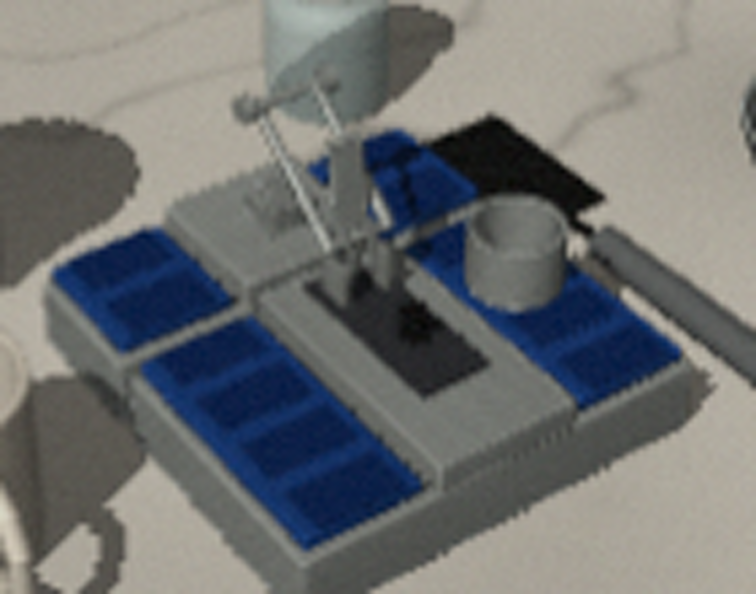

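```bash
cat > h.py <<'E'
import cv2,numpy as np
from rig import *
def K(i): return np.array([[i['fx'],0,i['cx']],[0,i['fy'],i['cy']],[0,0,1.]])
def rays(n,px):
    i=camera_info(n); u=cv2.undistortPoints(np.float64(px).reshape(-1,1,2),K(i),i['distortion'])[:,0]
    d=np.c_[u,np.ones(len(u))]@i['R']; o=-i['R'].T@i['t']; return o,d
def onz(n,px,z):
    o,d=rays(n,px); return o+d*((z-o[2])/d[:,2])[:,None]
def cloud(n,dep):
    v,u=np.mgrid[:384,:512]; o,d=rays(n,np.c_[u.ravel(),v.ravel()]); return (o+d*dep.reshape(-1,1)).reshape(384,512,3)
def proj(n,X):
    i=camera_info(n); return cv2.projectPoints(np.float64(X).reshape(-1,1,3),cv2.Rodrigues(i['R'])[0],i['t'],K(i),i['distortion'])[0][:,0]
def tri(p1,p2):
    o1,d1=rays("top",[p1]);o2,d2=rays("side",[p2]); d1=d1[0]/np.linalg.norm(d1);d2=d2[0]/np.linalg.norm(d2)
    s=np.linalg.lstsq(np.c_[d1,-d2],o2-o1,rcond=None)[0]; a=o1+s[0]*d1;b=o2+s[1]*d2; return (a+b)/2,np.linalg.norm(a-b)
E
python3 - <<'E'
from h import *
for n in("top","side"):
    p=np.load(n+"0p.npy");d=np.load(n+"0d.npy");c=cloud(n,d)
    hsv=cv2.cvtColor(p,cv2.COLOR_RGB2HSV)
    m=cv2.inRange(hsv,(105,120,40),(125,255,255))
    m[:150]=0
    k,l,st,ce=cv2.connectedComponentsWithStats(m)
    for j in range(1,k):
        if st[j,4]<60: continue
        mm=(l==j); z=c[mm][:,2]
        ct=max(cv2.findContours(mm.astype('uint8'),0,2)[0],key=cv2.contourArea)
        P=onz(n,ct[:,0,:],0.044)[:,:2]
        r=cv2.minAreaRect(P.astype('float32')*1000)
        print(n,st[j],"z med/std",np.median(z).round(4),z.std().round(4),"rect mm",np.round(r[0],1),np.round(r[1],1),r[2])
        print(np.round(cv2.boxPoints(r),1).tolist())
E
```

```text
top [180 181  28  28 466] z med/std 0.0453 0.0949 rect mm [602.2 165.5] [53.9 58.3] 65.6759262084961
[[564.5999755859375, 153.0], [617.7000122070312, 129.0], [639.9000244140625, 178.10000610351562], [586.7000122070312, 202.10000610351562]]
top [227 203  28  29 476] z med/std 0.0452 0.002 rect mm [546.8  42.4] [54.1 59.8] 66.75228881835938
[[508.70001220703125, 29.299999237060547], [563.5999755859375, 5.699999809265137], [584.9000244140625, 55.400001525878906], [530.0, 79.0]]
top [157 207  38  50 960] z med/std 0.0453 0.0663 rect mm [504.6 208.6] [ 53.5 118.7] 65.66094207763672
[[439.5, 208.6999969482422], [547.7000122070312, 159.8000030517578], [569.7000122070312, 208.5], [461.6000061035156, 257.3999938964844]]
top [204 230  38  50 697] z med/std 0.0453 0.0551 rect mm [449.7  85.6] [ 54.6 118.9] 66.20713806152344
[[384.29998779296875, 84.5999984741211], [493.1000061035156, 36.599998474121094], [515.2000122070312, 86.5999984741211], [406.3999938964844, 134.60000610351562]]
top [218 244  13  13 134] z med/std 0.0456 0.0019 rect mm [461.  83.] [30.9 31.1] 1.8451368808746338
[[445.0, 98.
[... 418 characters left out ...]
25.4] 64.76548767089844
[[379.5, 88.4000015258789], [492.8999938964844, 34.900001525878906], [517.2000122070312, 86.5999984741211], [403.79998779296875, 140.0]]
side [215 238  33  22 429] z med/std 0.0433 0.0281 rect mm [600.1 168.9] [57.5 65.8] 65.7992935180664
[[558.2000122070312, 156.10000610351562], [618.2999877929688, 129.10000610351562], [641.9000244140625, 181.60000610351562], [581.7999877929688, 208.60000610351562]]
side [ 231  254   52   43 1062] z med/std 0.0445 0.0357 rect mm [503.3 212.4] [ 57.7 125.4] 66.16439819335938
[[434.29998779296875, 211.3000030517578], [548.9000244140625, 160.6999969482422], [572.2000122070312, 213.39999389648438], [457.6000061035156, 264.1000061035156]]
```

```bash
cat >> h.py <<'E'
A=np.deg2rad(-24.0); O=np.array([.5359,.1221,0])
RM=np.array([[np.cos(A),-np.sin(A),0],[np.sin(A),np.cos(A),0],[0,0,1]])
def m2w(X): return O+np.asarray(X)@RM.T
def w2m(X): return (np.asarray(X)-O)@RM
E
python3 - <<'E'
from h import *
for n in("top","side"):
    d=np.load(n+"0d.npy");c=w2m(cloud(n,d))
    s=(abs(c[...,0])<.14)&(abs(c[...,1])<.04)&(c[...,2]>.0555)&(c[...,2]<.2)
    v,u=np.nonzero(s); 
    P=c[s]*1000
    for q in sorted(zip(u,v,*P.round(0).astype(int).T),key=lambda q:q[1]): print(n[0],*q,end=' | ')
    print()
E
python3 - <<'E'
import sys; sys.path.insert(0,'.')
from h import *
t=np.load("top0p.npy")[:,:,::-1].copy();s=np.load("side0p.npy")[:,:,::-1].copy()
cv2.imwrite("pics/topzz.png",cv2.resize(t[195:245,190:240],None,fx=12,fy=12,interpolation=cv2.INTER_CUBIC))
cv2.imwrite("pics/sidezz.png",cv2.resize(s[205:260,240:300],None,fx=10,fy=10,interpolation=cv2.INTER_CUBIC))
E
```

```text
t 218 193 73 11 56 | t 221 195 72 2 57 | t 207 198 50 31 56 | t 215 202 49 7 67 | t 216 202 50 5 62 | t 229 202 65 -25 56 | t 215 203 47 6 66 | t 216 203 48 4 65 | t 217 203 49 1 64 | t 218 203 50 -1 66 | t 214 204 44 7 65 | t 215 204 45 5 64 | t 216 204 46 3 65 | t 217 204 47 0 66 | t 218 204 48 -2 65 | t 219 204 49 -4 66 | t 220 204 50 -7 67 | t 203 205 31 24 128 | t 204 205 32 22 125 | t 214 205 41 6 64 | t 215 205 42 4 65 | t 216 205 44 1 65 | t 217 205 45 -1 67 | t 218 205 46 -3 63 | t 219 205 47 -6 68 | t 220 205 48 -8 63 | t 203 206 29 22 129 | t 204 206 30 20 133 | t 205 206 31 18 125 | t 213 206 38 8 62 | t 214 206 39 5 61 | t 215 206 40 3 65 | t 216 206 41 1 61 | t 217 206 42 -2 64 | t 218 206 43 -4 64 | t 219 206 45 -7 64 | t 202 207 26 23 132 | t 203 207 27 21 131 | t 204 207 28 19 131 | t 205 207 29 18 122 | t 212 207 35 7 77 | t 213 207 36 5 73 | t 214 207 37 4 66 | t 215 207 38 2 62 | t 216 207 39 -1 65 | t 217 207 40 -3 66 | t 218 207 41 -5 64 | t 219 207 42 -7 62 | t 202 208 24 22 131 | t 203 208 25 20 128 | t 205 208 27 16 126 | t 206 208 28 14 125 | t 207 208 29 12
[... 16749 characters left out ...]
280 252 -61 0 67 | s 281 252 -62 -1 67 | s 282 252 -63 -4 67 | s 283 252 -65 -5 67 | s 279 253 -63 5 67 | s 280 253 -64 2 67 | s 281 253 -64 0 66 | s 282 253 -68 0 68 | s 283 253 -67 -3 67 | s 279 254 -65 6 67 | s 280 254 -67 5 67 | s 281 254 -69 4 68 | s 282 254 -68 0 66 | s 283 254 -70 -1 67 | s 279 255 -63 4 62 | s 280 255 -68 5 65 | s 281 255 -68 3 64 | s 282 255 -68 0 63 | s 283 255 -70 -1 64 | s 279 256 -66 7 62 | s 280 256 -68 5 62 | s 281 256 -69 3 62 | s 282 256 -70 1 62 | s 283 256 -69 -2 60 | s 279 257 -66 6 59 | s 280 257 -67 5 59 | s 281 257 -68 2 58 | s 282 257 -69 0 58 | s 283 257 -69 -2 57 | s 281 258 -70 4 57 | s 282 258 -71 2 57 | s 292 261 -90 -11 56 | s 284 264 -88 9 56 |
```

View pics/topzz.png

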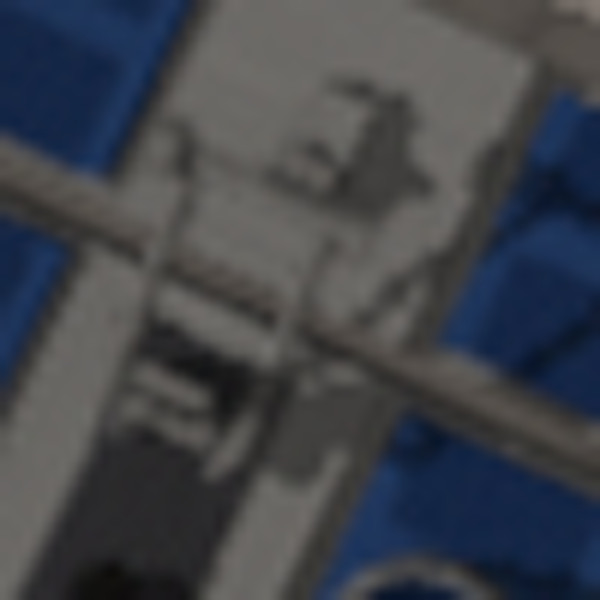

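View pics/sidezz.png

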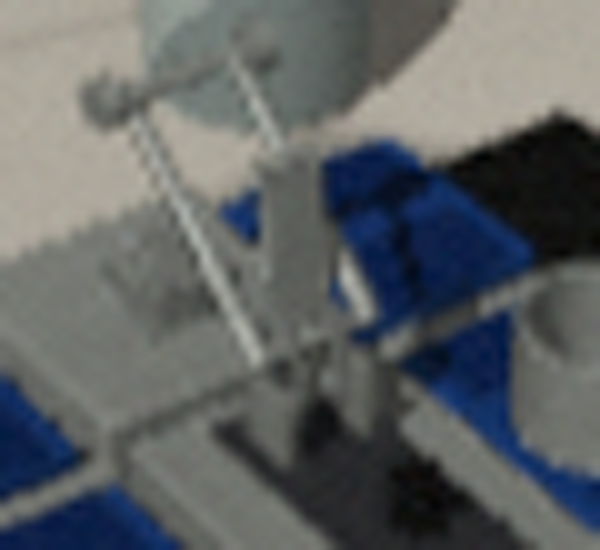

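```bash
cat >> h.py <<'E'
from scipy.spatial.transform import Rotation as Ro
def q2R(q): return Ro.from_quat([q[1],q[2],q[3],q[0]])
def toolR(tilt,flip):
    z=m2w([-np.sin(tilt),0,-np.cos(tilt)])-O; x=(m2w([0,1,0])-O)*(1 if flip else -1); return Ro.from_matrix(np.c_[x,np.cross(z,x),z])
def goto(pm,tilt=np.deg2rad(15),flip=None):
    s=state(); R0=q2R(s['eef_rot'])
    for f in ([False,True] if flip is None else [flip]):
        R1=toolR(tilt,f); r=(R0.inv()*R1).as_rotvec()/np.pi; t=R0.inv().apply(m2w(pm)-s['tcp_pos'])/.15
        print("flip",f,"shift",t.round(4),"turn",r.round(4))
def rep():
    s=state(); print("t",round(s['time'],2),"tcp mould mm",(w2m(s['tcp_pos'])*1000).round(1),"force mould",(s['force']@RM).round(2),"grip",round(s['grip_width'],3),"z tool",(q2R(s['eef_rot']).as_matrix()[:,2]@RM).round(3),"x tool",(q2R(s['eef_rot']).as_matrix()[:,0]@RM).round(3),"j",s['joint_positions'].round(2))
E
python3 - <<'E'
from h import *
rep()
T=np.deg2rad(15); bar=np.array([.027,0,.124]); z=np.array([-np.sin(T),0,-np.cos(T)])
print("target",bar+.011*z)
goto(bar+.011*z-.09*z)
print(w2m(onz("top",[[224,250.4]],.074)))
E
```

```text
t 0.1 tcp mould mm [-123.7 -748.2  230.7] force mould [ 0.09  0.78 -0.4 ] grip 0.998 z tool [-0.001  0.001 -1.   ] x tool [ 0.603 -0.798 -0.001] j [-1.49  0.34  1.52  0.    1.28 -0.15]
target [0.02415299 0.         0.11337482]
flip False shift [-3.293  -3.9161  0.208 ] turn [-0.0803 -0.0265  0.2047]
flip True shift [-3.293  -3.9161  0.208 ] turn [ 0.0342 -0.1037 -0.7884]
[[-0.05019529 -0.06748022  0.074     ]]
```

Request:
servo_tool(
  moves=[
    [0, [-0.82, -0.98, 0], [0, 0, -0.4]],
    [0, [-0.82, -0.98, 0], [0, 0, -0.4]],
    [0, [-0.82, -0.98, 0], [0, 0, -0.4]],
    [0, [-0.82, -0.98, 0], [0, 0, -0.4]],
    [0, [-0.82, -0.98, 0], [0, 0, -0.4]],
    [0, [-0.82, -0.98, 0], [0, 0, -0.4]],
    [0, [-0.82, -0.98, 0], [0, 0, -0.4]],
  ],
)

```text
time: 0.98
tcp_pos: [0.234, -0.3581, 0.231]
eef_rot: [-0.0, 0.999, -0.041, -0.0]
force: [-0.2, 0.1, 0.2]
grip_width: 1.0
```

```bash
cat > g.py <<'E'
import sys
from h import *
rep()
T=np.deg2rad(float(sys.argv[4]) if len(sys.argv)>4 else 15); goto(np.array(sys.argv[1:4],float)/1000,T,True)
E
python3 g.py 47.5 0 200.3
```

```text
t 0.97 tcp mould mm [ -80.5 -561.5  231. ] force mould [-0.2  -0.01  0.18] grip 1.0 z tool [-0.  0. -1.] x tool [ 0.944  0.331 -0.   ] j [-1.17  0.16  1.77 -0.    1.21 -1.09]
flip True shift [ 2.0455 -3.2491  0.206 ] turn [ 0.0723 -0.0514 -0.3901]
```

Request:
servo_tool(
  moves=[
    [0, [0.6, -1, 0], [0, 0, -0.2]],
    [0, [0.6, -1, 0], [0, 0, -0.2]],
    [0, [0.6, -1, 0], [0, 0, -0.2]],
    [0, [0.6, -1, 0], [0, 0, -0.2]],
    [0, [0.6, -1, 0], [0, 0, -0.2]],
  ],
)

```text
time: 1.6
tcp_pos: [0.3367, -0.2162, 0.2311]
eef_rot: [-0.0, 0.963, 0.268, -0.0]
force: [-0.2, -0.5, -0.3]
grip_width: 1.003
```

```bash
python3 g.py 47.5 0 200.3
```

```text
t 1.6 tcp mould mm [ -44.4 -390.   231.1] force mould [ 0.01 -0.53 -0.27] grip 1.003 z tool [-0.  0. -1.] x tool [ 0.572  0.82  -0.   ] j [-0.76  0.11  1.83 -0.    1.2  -1.31]
flip True shift [ 2.4829 -0.9855  0.2052] turn [ 0.0806 -0.0253 -0.1928]
```

Request:
servo_tool(
  moves=[
    [0, [1, -0.4, 0], [0, 0, -0.1]],
    [0, [1, -0.4, 0], [0, 0, -0.19]],
    [0, [1, -0.4, 0], [0, 0, -0.19]],
    [0, [1, -0.4, 0], [0, 0, -0.19]],
  ],
)

```text
time: 2.1
tcp_pos: [0.4349, -0.087, 0.2309]
eef_rot: [-0.0, 0.841, 0.54, -0.0]
force: [0.1, -0.5, -0.9]
grip_width: 1.0
```

```bash
python3 g.py 47.5 0 200.3
```

```text
t 2.1 tcp mould mm [  -7.2 -232.1  230.9] force mould [ 0.33 -0.4  -0.9 ] grip 1.0 z tool [-0.001  0.    -1.   ] x tool [0.01 1.   0.  ] j [-0.37  0.19  1.73  0.    1.22 -1.51]
flip True shift [1.5508 0.3492 0.2041] turn [ 0.0832 -0.0005 -0.0032]
```

Request:
servo_tool(
  moves=[
    [0, [1, 0.2, 0], [0.04, 0, 0]],
    [0, [1, 0.2, 0], [0.083, 0, 0]],
    [0, [1, 0.2, 0], [0.083, 0, 0]],
    [0, [1, 0.2, 0], [0.083, 0, 0]],
  ],
)

```text
time: 2.6
tcp_pos: [0.5247, 0.0355, 0.23]
eef_rot: [-0.11, 0.835, 0.534, -0.071]
force: [-0.6, 1.2, -1.0]
grip_width: 0.999
```

```bash
python3 g.py 47.5 0 200.3
```

```text
t 2.6 tcp mould mm [ 25.  -83.7 230. ] force mould [-1.03  0.81 -1.  ] grip 0.999 z tool [-0.259  0.003 -0.966] x tool [ 0.014  1.    -0.001] j [-0.13  0.49  1.33  0.08  1.58 -1.27]
flip True shift [0.5602 0.1881 0.1537] turn [-0.0002 -0.0008 -0.0045]
```

Request:
servo_tool(
  moves=[
    [0, [0.56, 0.19, 0.0], [0, 0, -0.0045]],
    [0, [0.56, 0.19, 0.15], [0, 0, -0.0045]],
    [0, [0.56, 0.19, 0.15], [0, 0, -0.0045]],
    [0, [0.56, 0.19, 0.15], [0, 0, -0.0045]],
  ],
)

```text
time: 3.1
tcp_pos: [0.5788, 0.1009, 0.203]
eef_rot: [-0.11, 0.832, 0.539, -0.069]
force: [-0.9, -0.5, -0.2]
grip_width: 0.998
```

```bash
python3 g.py 24.1 0 113.4
python3 - <<'E'
from h import *
for n,(a,b,c,d) in {"top":(150,270,150,300),"side":(150,270,190,340)}.items():
    p,dd=read_camera(n); np.save(n+"1d.npy",dd); np.save(n+"1p.npy",p)
    cv2.imwrite(f"pics/{n}1.png",cv2.resize(p[a:b,c:d,::-1],None,fx=5,fy=5,interpolation=cv2.INTER_CUBIC))
E
```

```text
t 3.1 tcp mould mm [ 47.8  -1.9 203. ] force mould [-0.65 -0.86 -0.24] grip 0.998 z tool [-0.257  0.003 -0.966] x tool [0.002 1.    0.003] j [-0.01  0.61  1.18  0.1   1.58 -1.18]
flip True shift [0.0108 0.0012 0.6178] turn [ 0.0005 -0.0011 -0.0003]
```

View pics/side1.png

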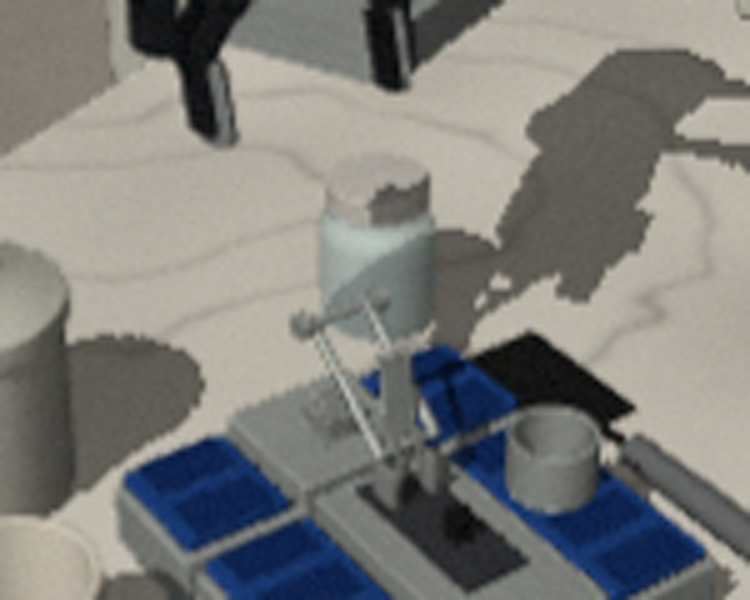

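The side view shows the open fingertips at (215,140) and (398,85), above the buttons at (303,325) and (378,297). I'll check where the tips are relative to the TCP and the bail.

Run:
```python
from h import *
c=w2m(cloud("side",np.load("side1d.npy")))*1000
for lo,hi in((20,80),(-80,-20)):
    s=(abs(c[...,0]-50)<50)&(c[...,1]>lo)&(c[...,1]<hi)&(c[...,2]>195)&(c[...,2]<240)
    P=c[s]; o=np.argsort(P[:,2])[:12]; print(len(P),P[o].round(0).astype(int).tolist()); print(P[P[:,2]<225].min(0),P[P[:,2]<225].max(0))
for n in("top","side"):
    c=w2m(cloud(n,np.load(n+"1d.npy")))*1000
    s=(abs(c[...,0]-27)<14)&(abs(c[...,1])<30)&(c[...,2]>114)&(c[...,2]<140); P=c[s]
    for a in(1,-1):
        Q=P[(P[:,1]*a>18)]; print(n,a,len(Q),Q.mean(0).round(1),Q.min(0).round(1),Q.max(0).round(1))
    Q=P[abs(P[:,1])<11];print("bar",len(Q),Q.mean(0).round(1))
```

```text
85 [[54, 48, 215], [50, 48, 217], [60, 49, 217], [55, 50, 217], [52, 49, 219], [44, 47, 219], [44, 49, 220], [48, 49, 220], [44, 44, 220], [62, 54, 221], [44, 46, 221], [45, 48, 222]]
[ 41.19370161  43.8289538  214.50473802] [ 61.5172381   54.84701313 224.95765651]
89 [[61, -44, 214], [58, -45, 215], [51, -42, 216], [48, -43, 217], [53, -44, 217], [60, -43, 217], [65, -44, 218], [44, -46, 218], [45, -44, 218], [56, -43, 219], [49, -44, 219], [44, -49, 220]]
[ 41.58840172 -48.80741462 214.23516004] [ 65.2644412  -41.93165004 224.95486226]
top 1 12 [ 27.3  20.8 128.9] [ 21.5  18.2 125.5] [ 32.   23.5 132.1]
top -1 14 [ 27.3 -21.1 129.4] [ 21.9 -23.9 126.4] [ 32.6 -18.2 131.4]
bar 18 [ 26.8   0.3 126.8]
side 1 19 [ 26.7  22.3 124.8] [ 21.4  18.4 118.6] [ 33.1  24.9 129.3]
side -1 16 [ 26.9 -21.1 125.8] [ 22.7 -25.4 120.7] [ 32.9 -18.1 128.3]
bar 18 [ 27.4  -0.2 124.4]
```

Request:
servo_tool(
  moves=[
    [0, [0.0, 0.0, 0.3], [0, 0, 0]],
    [0, [0.0, 0.0, 0.5], [0, 0, 0]],
    [0, [0.0, 0.0, 0.615], [0, 0, 0]],
    [0, [0.0, 0.0, 0.615], [0, 0, 0]],
    [0.25, [0.0, 0.0, 0.615], [0, 0, 0]],
    [0.25, [0.0, 0.0, 0.615], [0, 0, 0]],
    [0.25, [0.0, 0.0, 0.615], [0, 0, 0]],
  ],
  squeeze=20,
)

```text
time: 4.08
tcp_pos: [0.5579, 0.1127, 0.1137]
eef_rot: [-0.11, 0.831, 0.54, -0.069]
force: [0.1, -0.3, 0.2]
grip_width: 0.75
```

```bash
python3 g.py 24.1 0 113.4
python3 - <<'E'
from h import *
for n,(a,b,c,d) in {"top":(150,270,150,300),"side":(150,270,190,340)}.items():
    p,dd=read_camera(n); np.save(n+"1d.npy",dd); np.save(n+"1p.npy",p)
    cv2.imwrite(f"pics/{n}2.png",cv2.resize(p[a:b,c:d,::-1],None,fx=5,fy=5,interpolation=cv2.INTER_CUBIC))
E
```

```text
t 4.08 tcp mould mm [ 24.    0.4 113.7] force mould [ 0.24 -0.24  0.22] grip 0.75 z tool [-0.257  0.004 -0.967] x tool [-0.     1.     0.004] j [ 0.    0.66  1.36  0.11  1.36 -1.19]
flip True shift [-0.0025  0.0015  0.0019] turn [ 0.0007 -0.0012  0.0005]
```

View pics/side2.png

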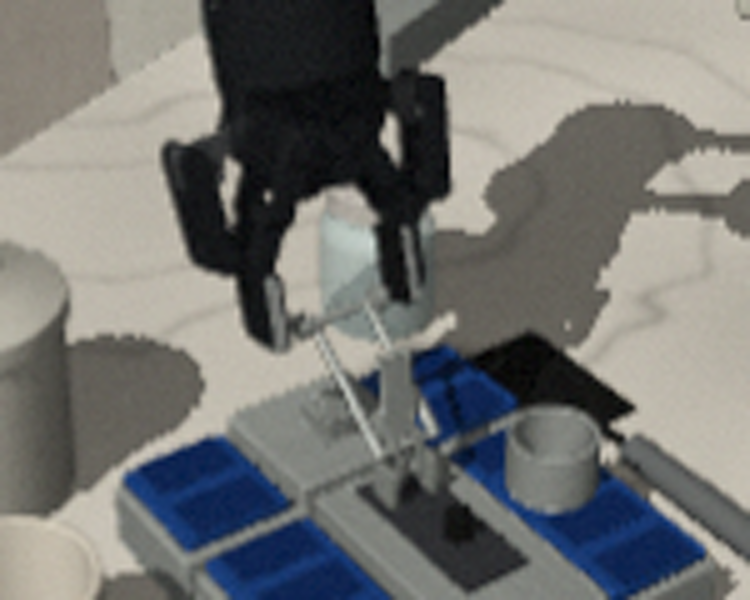

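The fingers now straddle the buttons, with pads at (280,320) and (395,290). I'll check that they are centred before closing.

Run:
```python
from h import *
for n in("side","top"):
    c=w2m(cloud(n,np.load(n+"1d.npy")))*1000; g=np.load(n+"1p.npy").max(2)
    for v in range(195,224):
        r=[(u,)+tuple(c[v,u].round(0).astype(int))+(int(g[v,u]),) for u in range(190,300) if abs(c[v,u,0]-27)<25 and abs(c[v,u,1])<45 and 108<c[v,u,2]<150]
        if r: print(n[0],v,*[f"{q[0]}:{q[1]},{q[2]},{q[3]}" for q in r])
```

```text
s 197 265:40,-29,149 266:38,-31,149
s 198 265:42,-31,144 266:35,-29,149 267:34,-31,148 272:28,-41,148 273:27,-43,148
s 199 265:42,-31,142 266:38,-31,144 267:34,-30,146 268:29,-30,149 269:28,-32,149 271:25,-35,149 272:29,-41,145 273:25,-41,147
s 200 265:41,-30,140 266:37,-30,141 267:35,-31,142 268:30,-31,145 269:26,-31,147 270:25,-33,147 271:24,-35,147 272:23,-37,146 273:24,-40,145
s 201 265:42,-31,136 266:39,-31,138 267:34,-31,141 268:29,-30,143 269:24,-30,146 270:22,-31,146 271:24,-35,144 272:21,-35,146 273:26,-42,141
s 202 265:43,-32,132 266:38,-31,135 267:33,-30,139 268:30,-31,140 269:26,-31,142 270:21,-30,145 271:19,-32,145 272:22,-36,142 273:24,-41,139 274:24,-44,138
s 203 266:40,-32,132 267:36,-32,134 268:30,-31,137 269:27,-32,138 270:21,-30,142 271:22,-34,140 272:19,-34,142 273:24,-41,136 274:23,-43,136
s 204 266:37,-30,131 267:33,-30,133 268:31,-31,134 269:26,-31,136 270:21,-30,139 271:21,-33,138 272:22,-37,136 273:23,-40,135 274:22,-43,134
s 205 266:37,-30,128 267:34,-31,129 268:30,-31,132 269:28,-32,132 270:21,-30,136 271:21,-33,136 272:19,-34,136 273:21,-39,133 274:22,-43,
[... 3007 characters left out ...]
05 193:21,44,137
t 207 194:18,39,141 195:19,37,143 196:20,34,144
t 208 194:15,40,130 195:17,36,137 196:18,34,135
t 209 196:15,34,131
t 213 203:13,17,114
t 214 203:11,16,114 204:12,13,114
t 215 202:8,17,113 203:9,15,110
t 216 202:5,16,110 203:7,14,112 215:20,-14,124 216:21,-16,125
t 217 202:3,15,110 215:17,-14,121 216:18,-16,119 219:22,-24,129
t 218 214:14,-13,115 215:15,-15,119
t 219 214:12,-14,114 215:13,-16,116 221:21,-31,149 227:26,-44,142
t 220 214:9,-15,113 215:11,-17,114 221:18,-32,141 222:19,-34,143 223:20,-37,147 224:21,-38,133 225:22,-40,138 226:23,-43,142
t 221 213:6,-13,109 214:7,-16,111 221:15,-32,128 222:17,-35,135 223:18,-37,132 225:20,-41,130 226:21,-43,136
t 222 213:4,-14,110
```

Request:
servo_tool(
  moves=[
    [0.25, [-0.013, -0.01, 0], [0, 0, 0]],
    [0.4, [-0.013, -0.01, 0], [0, 0, 0]],
    [0.5, [-0.013, -0.01, 0], [0, 0, 0]],
    [0.5, [-0.013, -0.01, 0], [0, 0, 0]],
    [0.5, [-0.013, -0.01, 0], [0, 0, 0]],
  ],
  squeeze=20,
)

```text
time: 4.8
tcp_pos: [0.5555, 0.1116, 0.1135]
eef_rot: [-0.11, 0.831, 0.54, -0.069]
force: [-0.1, -0.3, 0.6]
grip_width: 0.557
```

```bash
python3 g.py 24.1 0 113.4
```

```text
t 4.8 tcp mould mm [ 22.1  -1.6 113.5] force mould [ 0.01 -0.32  0.61] grip 0.557 z tool [-0.258  0.003 -0.966] x tool [-0.001  1.     0.004] j [ 0.    0.65  1.37  0.11  1.36 -1.19]
flip True shift [ 0.0108  0.0128 -0.003 ] turn [ 0.0004 -0.0011  0.0005]
```

```bash
python3 g.py 32 -1.6 94;python3 g.py 41 -1.6 77
```

```text
t 4.8 tcp mould mm [ 22.1  -1.6 113.5] force mould [ 0.01 -0.32  0.61] grip 0.557 z tool [-0.258  0.003 -0.966] x tool [-0.001  1.     0.004] j [ 0.    0.65  1.37  0.11  1.36 -1.19]
flip True shift [-0.0004  0.097   0.1084] turn [ 0.0004 -0.0011  0.0005]
t 4.8 tcp mould mm [ 22.1  -1.6 113.5] force mould [ 0.01 -0.32  0.61] grip 0.557 z tool [-0.258  0.003 -0.966] x tool [-0.001  1.     0.004] j [ 0.    0.65  1.37  0.11  1.36 -1.19]
flip True shift [-0.0008  0.1842  0.2024] turn [ 0.0004 -0.0011  0.0005]
```

Request:
servo_tool(
  moves=[
    [0.5, [0, 0.03, 0.033], [0, 0, 0]],
    [0.5, [0, 0.065, 0.07], [0, 0, 0]],
    [0.5, [0, 0.097, 0.108], [0, 0, 0]],
    [0.5, [0, 0.14, 0.155], [0, 0, 0]],
    [0.5, [0, 0.184, 0.2], [0, 0, 0]],
    [0.5, [0, 0.184, 0.2], [0, 0, 0]],
  ],
)

```text
time: 5.55
tcp_pos: [0.5722, 0.1042, 0.076]
eef_rot: [-0.111, 0.831, 0.54, -0.07]
force: [-2.4, 0.9, 0.6]
grip_width: 0.551
```

```bash
python3 g.py 41 -1.6 55.5
cat > look.py <<'E'
import sys
from h import *
k=sys.argv[1]
for n,(a,b,c,d) in {"top":(170,270,160,280),"side":(190,270,220,320)}.items():
    p,dd=read_camera(n); np.save(n+"1d.npy",dd); np.save(n+"1p.npy",p)
    cv2.imwrite(f"pics/{n}{k}.png",cv2.resize(p[a:b,c:d,::-1],None,fx=6,fy=6,interpolation=cv2.INTER_CUBIC))
E
python3 look.py 3
```

```text
t 5.55 tcp mould mm [40.4 -1.6 76. ] force mould [-2.53 -0.11  0.56] grip 0.551 z tool [-0.26   0.003 -0.966] x tool [-0.     1.     0.003] j [-0.01  0.72  1.35  0.11  1.31 -1.2 ]
flip True shift [-0.0002  0.0392  0.1312] turn [-0.0004 -0.0008  0.0004]
```

View pics/side3.png

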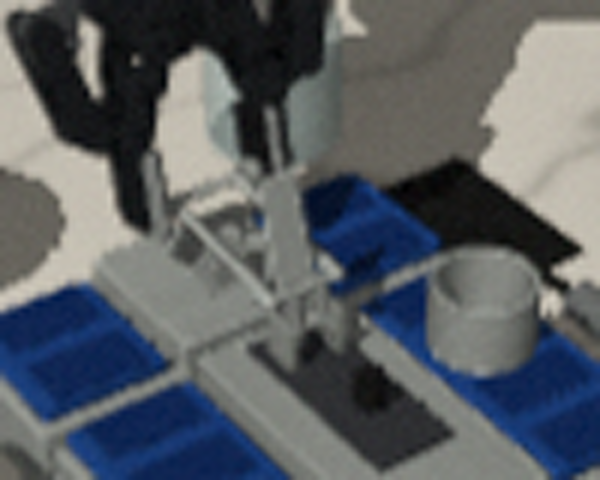

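View pics/top3.png

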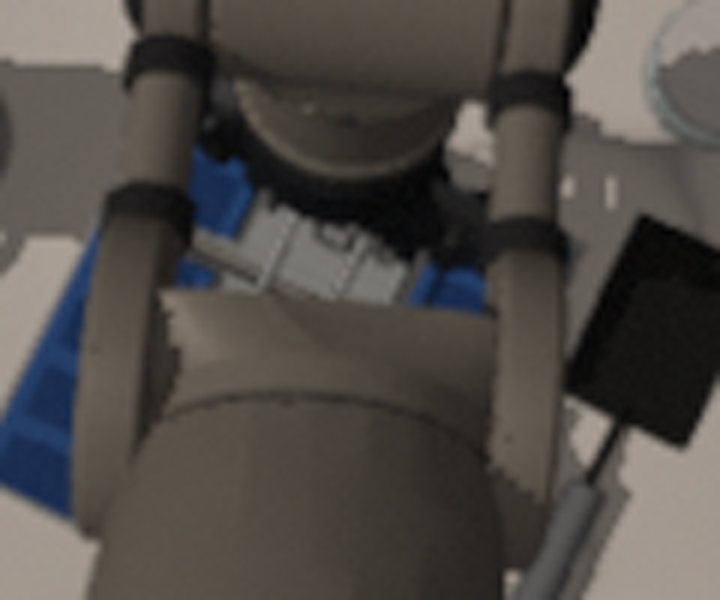

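In the side view the bar runs from about (175,205) to (245,170), just above the keeper. The lever is still up. I'll measure the bar and lever.

```bash
cat > meas.py <<'E'
from h import *
c=w2m(cloud("side",np.load("side1d.npy")))*1000; g=np.load("side1p.npy").max(2)
def pr(name,s,k=40):
    v,u=np.nonzero(s); P=c[s]; print(name,len(P),"mean",P.mean(0).round(1) if len(P) else "")
    print(' '.join(f"{a},{b}:{x:.0f},{y:.0f},{z:.0f}" for a,b,(x,y,z) in list(zip(u,v,P))[:k]))
X,Y,Z=c[...,0],c[...,1],c[...,2]
import sys
pr("bar/keeper |y|<12 x20..62",(X>20)&(X<62)&(abs(Y)<12)&(Z>61)&(Z<110),80)
L=(X>-45)&(X<18)&(abs(Y)<8)&(Z>90)&(Z<135)
P=c[L]; 
if len(P)>5:
    u,s,vt=np.linalg.svd(P-P.mean(0)); print("lever pts",len(P),P.mean(0).round(1),"zmax",P[:,2].max(),"x@z", [ (z,P[abs(P[:,2]-z)<3][:,0].mean().round(1)) for z in (95,105,115,122)])
E
python3 meas.py
```

```text
bar/keeper |y|<12 x20..62 61 mean [38.9  0.9 73.9]
255,220:47,-5,90 256,220:45,-6,90 257,220:45,-10,88 258,220:42,-10,90 252,221:46,4,91 253,221:45,2,90 254,221:46,-2,88 255,221:44,-3,89 256,221:45,-6,87 257,221:46,-10,85 250,222:45,11,91 251,222:45,8,90 252,222:44,5,89 253,222:44,3,88 254,222:44,-0,87 255,222:45,-4,85 250,223:44,11,89 251,223:45,8,87 252,223:45,5,86 250,224:43,12,87 254,228:52,-5,63 255,228:51,-7,62 256,228:38,-1,73 257,228:36,-3,73 258,228:33,-4,74 259,228:31,-6,75 251,229:53,3,63 252,229:49,2,64 255,229:36,3,73 256,229:35,1,72 257,229:33,-1,73 258,229:31,-3,73 259,229:33,-7,71 250,230:51,8,63 251,230:49,6,63 253,230:37,8,71 256,230:32,2,72 257,230:34,-2,69 258,230:32,-4,69 259,230:30,-5,70 252,231:45,5,62 253,231:43,4,63 254,231:32,8,71 257,231:33,-1,67 258,231:29,-2,69 259,231:30,-5,67 252,232:41,8,63 253,232:39,7,64 254,232:33,7,68 255,232:33,5,67 258,232:29,-1,67 259,232:31,-5,64 260,232:30,-7,63 253,233:38,7,61 254,233:33,7,65 255,233:33,5,63 256,233:31,3,64 259,233:29,-4,62 255,234:31,6,62 256,234:29,4,62 255,235:29,7,61
lever pts 95 [ -9.6   0.3 106.6] zmax 124.1405248865377 x@z [(95, np.float64(-13.6)), (105, np.float64(-10.2)), (115, np.float64(-6.7)), (122, np.float64(-4.6))]
```

Request:
servo_tool(
  moves=[
    [0.5, [0, 0.008, 0.029], [0, 0, 0]],
    [0.5, [0, 0.016, 0.058], [0, 0, 0]],
    [0.5, [0, 0.023, 0.087], [0, 0, 0]],
    [0.5, [0, 0.031, 0.116], [0, 0, 0]],
    [0.5, [0, 0.031, 0.116], [0, 0, 0]],
  ],
)

```text
time: 6.28
tcp_pos: [0.5729, 0.104, 0.0589]
eef_rot: [-0.11, 0.831, 0.54, -0.069]
force: [1.9, -1.2, 1.8]
grip_width: 0.554
```

```bash
python3 g.py 41 -1.6 54.5; python3 look.py 4; python3 meas.py
```

```text
t 6.28 tcp mould mm [41.2 -1.4 58.9] force mould [ 2.27 -0.33  1.75] grip 0.554 z tool [-0.258  0.003 -0.966] x tool [-0.     1.     0.004] j [-0.01  0.74  1.36  0.11  1.28 -1.21]
flip True shift [-0.0011  0.0065  0.0286] turn [ 0.0004 -0.0011  0.0004]
bar/keeper |y|<12 x20..62 61 mean [38.1  0.4 69. ]
257,225:47,-10,73 258,225:45,-12,73 254,226:48,-2,72 255,226:46,-4,73 256,226:46,-7,71 257,226:43,-8,73 252,227:47,4,72 253,227:46,2,72 254,227:45,-1,72 255,227:44,-3,71 256,227:47,-7,68 249,228:48,12,72 250,228:47,10,72 251,228:45,8,72 252,228:46,5,71 253,228:46,2,69 254,228:45,-1,69 255,228:50,-7,63 256,228:36,-1,74 257,228:36,-3,73 258,228:33,-4,75 259,228:35,-8,72 250,229:44,12,71 251,229:44,9,70 252,229:45,6,69 253,229:50,-1,62 254,229:37,5,73 255,229:31,5,76 256,229:35,1,72 257,229:36,-3,70 258,229:35,-5,70 259,229:34,-8,69 251,230:49,5,63 252,230:46,4,64 253,230:38,7,70 254,230:34,7,72 255,230:32,5,73 256,230:34,1,70 257,230:35,-2,68 258,230:33,-4,69 259,230:33,-7,68 253,231:43,4,63 254,231:32,8,72 255,231:32,5,70 256,231:32,3,69 257,231:31,0,69 258,231:31,-3,67 259,231:32,-6,65 254,232:32,8,68 255,232:31,6,69 256,232:31,3,67 257,232:30,1,67 258,232:31,-2,65 259,232:30,-5,64 260,232:29,-7,64 252,233:40,9,61 256,233:28,5,67 257,233:31,1,63 258,233:29,-1,64 259,233:30,-5,61 257,234:28,2,63
lever pts 91 [-6.800e+00  1.000e-01  1.064e+02] zmax 121.24155797256842 x@z [(95, np.float64(-11.0)), (105, np.float64(-7.8)), (115, np.float64(-3.5)), (122, np.float64(-0.6))]
```

View pics/side4.png

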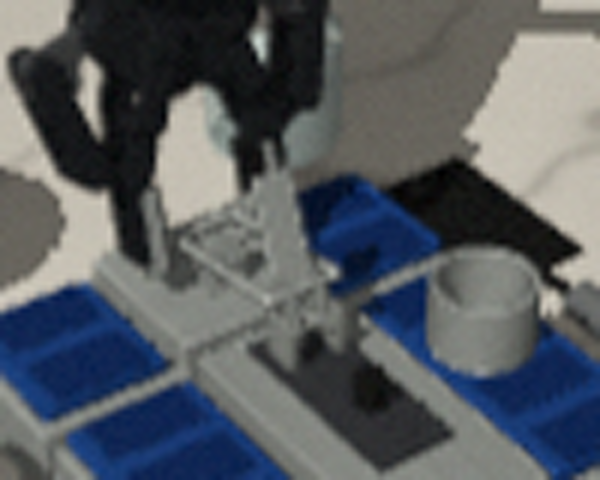

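The bar is behind the horn line at about (46, 0, 70.5) mm, with the saddle about 4 mm below it. I'll lower it gently.

Request:
servo_tool(
  moves=[
    [0.5, [0, 0.0017, 0.0064], [0, 0, 0]],
    [0.5, [0, 0.0034, 0.0129], [0, 0, 0]],
    [0.5, [0, 0.005, 0.0193], [0, 0, 0]],
  ],
)

```text
time: 6.75
tcp_pos: [0.5726, 0.1042, 0.0563]
eef_rot: [-0.11, 0.831, 0.54, -0.069]
force: [0.1, -1.2, 1.5]
grip_width: 0.553
```

```bash
python3 g.py 41 -1.6 54.5
```

```text
t 6.75 tcp mould mm [40.8 -1.4 56.3] force mould [ 0.55 -1.05  1.46] grip 0.553 z tool [-0.258  0.003 -0.966] x tool [-0.001  1.     0.004] j [-0.01  0.75  1.36  0.11  1.27 -1.21]
flip True shift [-0.0011  0.0042  0.0113] turn [ 0.0003 -0.001   0.0005]
```

Nothing has touched yet, so I'll lower it about 1.5 mm more.

Request:
servo_tool(
  moves=[
    [0.5, [0, 0.0013, 0.005], [0, 0, 0]],
    [0.5, [0, 0.0026, 0.0097], [0, 0, 0]],
    [0.5, [0, 0.0026, 0.0097], [0, 0, 0]],
  ],
)

```text
time: 7.12
tcp_pos: [0.5727, 0.1042, 0.0547]
eef_rot: [-0.11, 0.831, 0.54, -0.069]
force: [0.6, -0.7, 3.0]
grip_width: 0.554
```

```bash
python3 g.py 41 -1.6 54.5
```

```text
t 7.12 tcp mould mm [40.9 -1.4 54.7] force mould [ 0.79 -0.42  3.03] grip 0.554 z tool [-0.258  0.003 -0.966] x tool [-0.001  1.     0.003] j [-0.01  0.75  1.37  0.11  1.27 -1.21]
flip True shift [-0.0011  0.0011  0.001 ] turn [ 0.0003 -0.001   0.0005]
```

```bash
python3 look.py 5; python3 meas.py; python3 g.py 33.9 -1.4 54.7
```

```text
bar/keeper |y|<12 x20..62 52 mean [35.7  1.2 68.4]
256,227:47,-8,68 257,227:45,-9,68 253,228:48,0,67 254,228:45,-1,69 255,228:45,-3,68 256,228:36,-1,74 257,228:34,-2,75 258,228:33,-4,75 259,228:32,-6,74 261,228:31,-12,72 251,229:49,5,66 252,229:46,5,67 253,229:44,3,68 254,229:36,5,73 255,229:35,3,73 256,229:32,3,75 257,229:35,-3,71 258,229:34,-5,70 259,229:33,-7,71 250,230:44,12,69 251,230:42,10,69 252,230:42,7,67 253,230:37,8,71 254,230:33,7,73 255,230:34,4,71 256,230:33,2,71 257,230:33,-1,70 258,230:30,-2,71 259,230:29,-4,71 251,231:43,9,65 252,231:44,6,63 253,231:43,4,63 254,231:33,7,70 255,231:33,4,69 256,231:32,2,69 257,231:32,-1,68 258,231:31,-2,68 259,231:30,-5,67 253,232:39,6,63 254,232:31,9,70 255,232:29,7,70 256,232:30,4,68 257,232:30,1,67 258,232:30,-2,65 259,232:32,-6,63 260,232:30,-8,63 254,233:35,6,63 255,233:31,6,65 256,233:30,4,65 257,233:31,-0,62 258,233:30,-2,63 256,234:29,4,63
lever pts 89 [ -5.6   0.2 106.4] zmax 122.4916180071045 x@z [(95, np.float64(-10.7)), (105, np.float64(-5.8)), (115, np.float64(-2.2)), (122, np.float64(0.3))]
t 7.22 tcp mould mm [40.9 -1.4 54.7] force mould [-0.47 -0.76  0.64] grip 0.55 z tool [-0.258  0.003 -0.966] x tool [-0.001  1.     0.003] j [-0.01  0.75  1.37  0.11  1.27 -1.21]
flip True shift [ 0.0001 -0.045   0.0123] turn [ 0.0003 -0.001   0.0005]
```

View pics/side5.png

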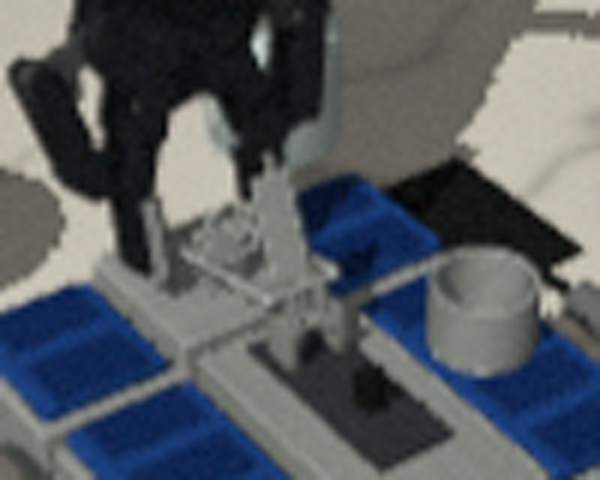

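The bar is about 1 mm above the saddle. I'll draw it back in −x under the horn.

Request:
servo_tool(
  moves=[
    [0.5, [0, -0.0097, 0.0026], [0, 0, 0]],
    [0.5, [0, -0.019, 0.0053], [0, 0, 0]],
    [0.5, [0, -0.029, 0.008], [0, 0, 0]],
    [0.5, [0, -0.0386, 0.0105], [0, 0, 0]],
    [0.5, [0, -0.0386, 0.0105], [0, 0, 0]],
  ],
)

```text
time: 7.85
tcp_pos: [0.5669, 0.1067, 0.0548]
eef_rot: [-0.11, 0.831, 0.54, -0.07]
force: [3.1, -1.3, 1.8]
grip_width: 0.555
```

```bash
python3 g.py 33.9 -1.4 54.7
```

```text
t 7.85 tcp mould mm [34.6 -1.4 54.8] force mould [3.34 0.08 1.82] grip 0.555 z tool [-0.258  0.003 -0.966] x tool [-0.001  1.     0.003] j [-0.01  0.74  1.38  0.11  1.26 -1.21]
flip True shift [ 0.0001 -0.0043  0.0017] turn [ 0.0001 -0.001   0.0005]
```

Request:
servo_tool(
  moves=[
    [0.5, [0, -0.0065, 0.0017], [0, 0, 0]],
    [0.5, [0, -0.013, 0.0035], [0, 0, 0]],
    [0.5, [0, -0.013, 0.0035], [0, 0, 0]],
  ],
)

```text
time: 8.22
tcp_pos: [0.5656, 0.1073, 0.0548]
eef_rot: [-0.11, 0.831, 0.54, -0.069]
force: [4.4, -2.7, 1.6]
grip_width: 0.554
```

```bash
python3 g.py 33.9 -1.4 54.7;  python3 look.py 6; python3 meas.py
```

```text
t 8.22 tcp mould mm [33.2 -1.4 54.8] force mould [ 5.06 -0.66  1.6 ] grip 0.554 z tool [-0.257  0.003 -0.966] x tool [-0.001  1.     0.004] j [-0.    0.74  1.39  0.11  1.25 -1.21]
flip True shift [ 0.0002  0.0047 -0.0007] turn [ 0.0005 -0.0011  0.0005]
bar/keeper |y|<12 x20..62 55 mean [35.2  0.9 67.3]
254,228:51,-5,63 255,228:49,-6,65 256,228:36,-1,74 257,228:36,-3,73 258,228:33,-4,74 259,228:32,-6,74 251,229:53,3,63 252,229:52,1,62 254,229:36,5,74 255,229:34,4,75 256,229:35,1,72 257,229:33,-1,73 258,229:34,-5,70 259,229:35,-8,69 260,229:35,-11,67 261,229:32,-12,69 250,230:51,7,62 251,230:51,5,62 252,230:48,4,63 253,230:38,7,70 254,230:35,6,72 255,230:31,6,74 256,230:32,2,72 257,230:33,-1,70 258,230:33,-4,69 259,230:32,-6,69 262,230:27,-12,69 251,231:46,8,63 252,231:39,9,68 253,231:38,7,68 254,231:33,7,70 255,231:32,5,70 256,231:32,2,69 257,231:32,-0,68 258,231:32,-3,66 259,231:32,-6,66 252,232:36,11,68 253,232:37,8,65 254,232:33,8,68 255,232:30,7,69 256,232:31,3,67 257,232:30,1,67 258,232:32,-3,64 259,232:30,-5,64 260,232:29,-7,64 253,233:37,8,63 254,233:32,8,65 255,233:30,6,66 256,233:31,3,64 257,233:29,1,64 258,233:31,-2,62 259,233:28,-4,63 255,234:30,7,63 256,234:31,3,61 257,234:29,2,62
lever pts 84 [-26.7   0.4 109.6] zmax 127.26846639327144 x@z [(95, np.float64(-25.5)), (105, np.float64(-26.2)), (115, np.float64(-27.2)), (122, np.float64(-27.5))]
```

View pics/side6.png

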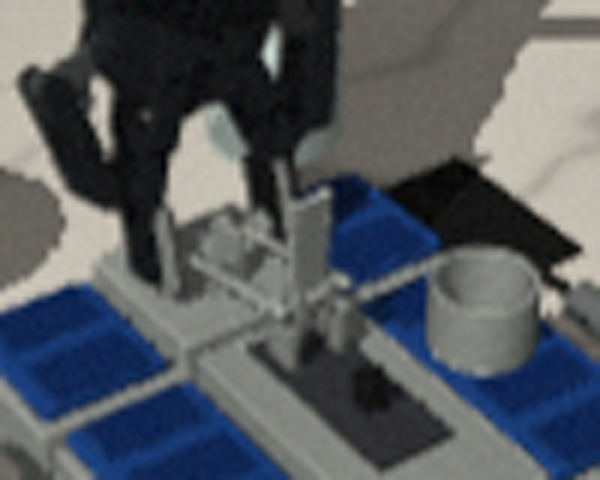

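Request:
servo_tool(
  moves=[
    [0.5, [0, -0.005, 0.0013], [0, 0, 0]],
    [0.5, [0, -0.01, 0.0027], [0, 0, 0]],
    [0.5, [0, -0.01, 0.0027], [0, 0, 0]],
  ],
)

```text
time: 8.7
tcp_pos: [0.5656, 0.1074, 0.0548]
eef_rot: [-0.109, 0.832, 0.54, -0.068]
force: [7.1, -4.2, -1.2]
grip_width: 0.55
```

```bash
python3 g.py 33.9 -1.4 54.7;  python3 look.py 7; python3 meas.py
```

```text
t 8.7 tcp mould mm [33.1 -1.4 54.8] force mould [ 8.23 -0.97 -1.16] grip 0.55 z tool [-0.254  0.004 -0.967] x tool [-0.     1.     0.004] j [-0.    0.74  1.39  0.11  1.25 -1.2 ]
flip True shift [ 0.      0.0055 -0.0005] turn [ 0.0015 -0.0013  0.0004]
bar/keeper |y|<12 x20..62 53 mean [35.3  1.3 67.3]
254,228:52,-5,63 255,228:51,-7,62 256,228:37,-1,74 257,228:35,-3,74 258,228:35,-5,73 259,228:32,-7,74 252,229:51,2,63 253,229:48,0,64 254,229:34,7,75 255,229:33,4,75 256,229:33,2,74 257,229:34,-2,72 258,229:34,-5,70 259,229:34,-8,69 250,230:51,7,63 251,230:50,5,62 252,230:47,4,64 253,230:38,7,70 254,230:33,8,74 255,230:33,4,72 256,230:36,-1,68 257,230:32,-0,71 258,230:33,-4,69 259,230:32,-6,68 262,230:27,-12,69 251,231:47,7,62 252,231:37,10,69 253,231:37,7,68 254,231:34,7,70 255,231:32,5,70 256,231:32,2,69 257,231:32,-0,68 258,231:29,-1,69 259,231:31,-6,66 252,232:37,11,66 253,232:36,8,66 254,232:34,7,67 255,232:31,6,68 256,232:33,2,65 257,232:30,1,66 258,232:31,-3,65 259,232:30,-5,65 260,232:30,-8,63 253,233:38,7,62 254,233:33,8,65 255,233:31,6,65 256,233:32,2,63 257,233:29,1,64 258,233:29,-2,63 259,233:27,-3,64 255,234:32,5,61 256,234:31,3,61 257,234:29,1,61
lever pts 83 [-27.2   0.8 109.7] zmax 127.42625719303263 x@z [(95, np.float64(-26.2)), (105, np.float64(-26.7)), (115, np.float64(-28.0)), (122, np.float64(-28.0))]
```

The TCP has stopped while the pull rose to 8 N, so the bar is against the horn. I'll lower it slightly to seat it and hold there.

Request:
servo_tool(
  moves=[
    [0.5, [0, 0.003, 0.006], [0, 0, 0]],
    [0.5, [0, 0.004, 0.009], [0, 0, 0]],
    [0.5, [0, 0.004, 0.009], [0, 0, 0]],
  ],
)

```text
time: 9.18
tcp_pos: [0.5653, 0.1075, 0.054]
eef_rot: [-0.109, 0.831, 0.541, -0.068]
force: [5.1, -4.0, 3.8]
grip_width: 0.55
```

```bash
python3 g.py 33.9 -1.4 54.7;  python3 look.py 8; python3 meas.py | head -2
```

```text
t 9.18 tcp mould mm [32.8 -1.4 54. ] force mould [ 6.27 -1.54  3.82] grip 0.55 z tool [-0.255  0.004 -0.967] x tool [-0.     1.     0.004] j [-0.    0.74  1.39  0.11  1.25 -1.21]
flip True shift [-0.0002  0.0058 -0.0061] turn [ 0.0012 -0.0013  0.0005]
bar/keeper |y|<12 x20..62 55 mean [35.8  1.1 66.9]
254,228:51,-5,63 255,228:50,-7,63 256,228:37,-1,74 257,228:37,-4,72 258,228:35,-5,73 259,228:34,-8,72 251,229:53,3,62 252,229:52,1,62 253,229:51,-1,62 254,229:37,5,73 255,229:35,3,73 256,229:33,2,74 257,229:34,-2,72 258,229:32,-3,72 259,229:33,-7,70 260,229:36,-11,67 250,230:51,8,63 251,230:50,5,62 252,230:49,3,62 253,230:37,7,71 254,230:32,8,74 255,230:34,4,72 256,230:33,2,71 257,230:34,-2,69 258,230:32,-3,70 259,230:32,-6,68 251,231:47,7,62 252,231:38,10,69 253,231:38,7,67 254,231:33,8,71 255,231:32,5,70 256,231:32,3,69 257,231:31,0,69 258,231:31,-3,67 259,231:30,-5,67 252,232:37,11,67 253,232:36,9,66 254,232:32,8,69 255,232:32,6,68 256,232:32,3,66 257,232:32,-0,65 258,232:31,-2,65 259,232:32,-6,62 260,232:30,-8,63 253,233:38,7,61 254,233:34,7,64 255,233:31,6,65 256,233:29,4,66 257,233:32,-0,62 258,233:31,-3,61 259,233:29,-4,62 255,234:30,7,63 256,234:29,4,62 257,234:29,1,61 258,234:28,-1,61
```

View pics/side8.png

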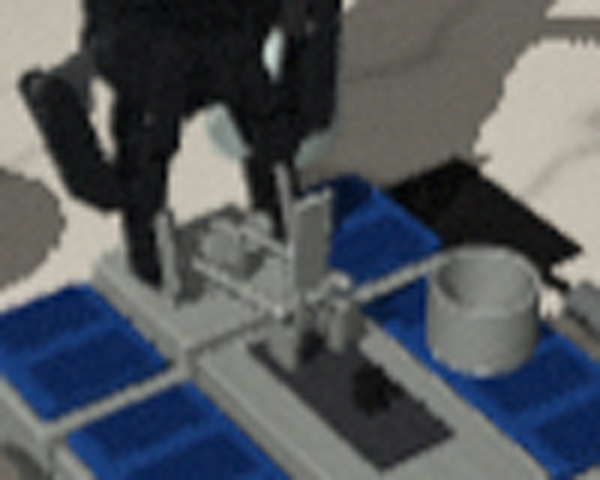

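The bar is hooked behind the horn at about (235,265) in the picture, with the lever up at about 1.5 rad. I'll release and rise.

Request:
servo_tool(
  moves=[
    [0.3, [0, 0.006, 0], [0, 0, 0]],
    [0, [0, 0.006, 0], [0, 0, 0]],
    [0, [0, 0.006, 0], [0, 0, 0]],
    [0, [0, 0, -0.1], [0, 0, 0]],
    [0, [0, 0, -0.3], [0, 0, 0]],
    [0, [0, 0, -0.6], [0, 0, 0]],
    [0, [0, 0, -0.85], [0, 0, 0]],
    [1, [0, 0, -0.85], [0, 0, 0]],
    [1, [0, 0, -0.85], [0, 0, 0]],
  ],
)

```text
time: 10.4
tcp_pos: [0.5936, 0.0942, 0.1764]
eef_rot: [-0.11, 0.831, 0.54, -0.07]
force: [0.1, -0.2, 0.1]
grip_width: 0.608
```

```bash
python3 look.py 9; python3 meas.py; python3 g.py 5 0 160 0
```

```text
bar/keeper |y|<12 x20..62 54 mean [36.2  1.4 67. ]
254,228:50,-3,65 255,228:50,-6,64 256,228:39,-2,72 257,228:35,-3,74 258,228:35,-6,72 259,228:35,-8,71 251,229:54,2,62 252,229:51,2,63 253,229:48,1,65 254,229:35,6,74 255,229:35,3,73 256,229:34,1,73 257,229:34,-2,72 258,229:35,-5,70 259,229:33,-7,71 260,229:36,-12,67 250,230:51,7,62 251,230:50,5,62 252,230:47,4,63 253,230:38,7,71 254,230:34,7,73 255,230:33,5,73 256,230:33,2,71 257,230:33,-1,70 258,230:32,-3,70 259,230:31,-5,70 250,231:49,8,61 251,231:46,7,62 252,231:38,10,68 253,231:35,9,70 254,231:33,7,70 255,231:31,6,71 256,231:32,2,69 257,231:32,-0,68 258,231:32,-3,67 259,231:33,-7,65 252,232:37,10,66 253,232:38,7,65 254,232:33,8,68 255,232:32,5,67 256,232:32,2,66 257,232:30,1,66 258,232:33,-4,63 259,232:31,-5,64 260,232:30,-8,63 253,233:37,8,62 254,233:33,8,65 255,233:31,6,65 256,233:31,3,64 257,233:29,2,64 258,233:30,-2,62 259,233:29,-4,62 255,234:31,6,62 256,234:29,5,63
lever pts 83 [-26.9   0.8 109.6] zmax 127.20447156795711 x@z [(95, np.float64(-25.7)), (105, np.float64(-26.6)), (115, np.float64(-27.1)), (122, np.float64(-28.1))]
t 10.5 tcp mould mm [ 63.7  -2.1 175.5] force mould [-0.56 -0.1  -0.13] grip 0.422 z tool [-0.26   0.002 -0.966] x tool [-0.001  1.     0.003] j [-0.02  0.66  1.17  0.1   1.55 -1.19]
flip True shift [ 0.0138 -0.3509  0.2015] turn [-0.0837 -0.0008  0.0003]
```

View pics/side9.png

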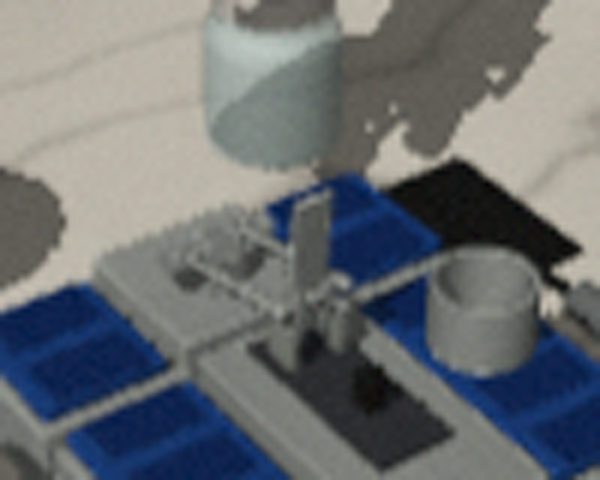

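View pics/top9.png

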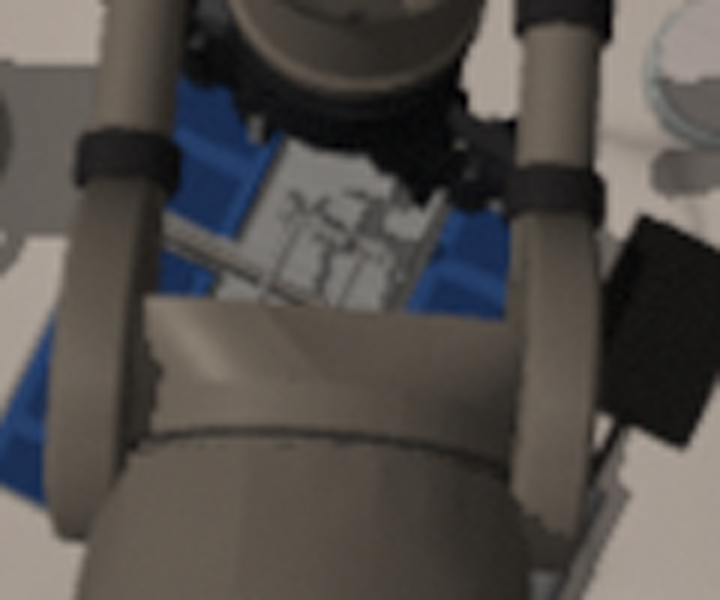

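The bar stayed hooked after release: the side view shows it at (215,265) and the lever upright at (312,235). Next I'll put the closed, vertical fingertips on the keeper side of the lever.

Request:
servo_tool(
  moves=[
    [1, [0, -0.15, 0], [-0.04, 0, 0]],
    [1, [0, -0.3, 0.1], [-0.0837, 0, 0]],
    [1, [0, -0.35, 0.2], [-0.0837, 0, 0]],
    [1, [0, -0.35, 0.2], [-0.0837, 0, 0]],
  ],
)

```text
time: 11.0
tcp_pos: [0.5389, 0.1185, 0.16]
eef_rot: [-0.001, 0.838, 0.545, 0.001]
force: [0.8, 0.0, 0.2]
grip_width: -0.003
```

```bash
python3 g.py 2 -2 114 0
```

```text
t 11.0 tcp mould mm [  4.3  -2.1 160. ] force mould [0.71 0.36 0.18] grip -0.003 z tool [-0.001  0.002 -1.   ] x tool [-0.002  1.     0.002] j [ 0.08  0.46  1.56  0.    1.13 -1.08]
flip True shift [-2.000e-04 -1.480e-02  3.067e-01] turn [-0.0003 -0.0006  0.0006]
```

Request:
servo_tool(
  moves=[
    [1, [0, -0.01, 0.15], [0, 0, 0]],
    [1, [0, -0.01, 0.3], [0, 0, 0]],
    [1, [0, -0.01, 0.3], [0, 0, 0]],
  ],
)

```text
time: 11.38
tcp_pos: [0.5393, 0.1182, 0.1145]
eef_rot: [-0.001, 0.839, 0.545, 0.001]
force: [0.4, -0.7, 1.0]
grip_width: -0.0
```

```bash
python3 look.py 10; python3 g.py -4 -2 114 0
python3 - <<'E'
from h import *
c=w2m(cloud("side",np.load("side1d.npy")))*1000
s=(c[...,0]>-22)&(c[...,0]<35)&(abs(c[...,1])<25)&(c[...,2]>100)&(c[...,2]<140); P=c[s]; print(len(P),np.percentile(P,[2,50,98],axis=0).round(0))
E
```

```text
t 11.47 tcp mould mm [  5.6  -1.6 116.4] force mould [0.29 0.52 0.7 ] grip 0.003 z tool [ 0.003  0.004 -1.   ] x tool [-0.     1.     0.004] j [ 0.08  0.51  1.61  0.    1.02 -1.08]
flip True shift [-0.003  -0.0641  0.016 ] turn [ 0.0008 -0.0012  0.    ]
97 [[ -6. -13. 117.]
 [ -3.   5. 130.]
 [ 10.  14. 139.]]
```

View pics/side10.png

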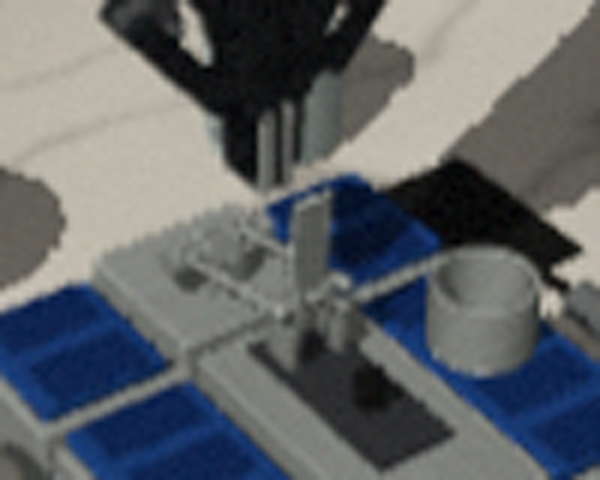

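The closed fingers, at (275,150) in the picture, are on the keeper side of the lever plate, whose top is at (315,200). I'll work out the arc for the push.

Run:
```python
from h import *
rep()
for th in [1.48,1.35,1.2,1.05,.9,.8,.7,.6,.5,.4,.3,.2,.1,0]:
    r=50; C=np.array([-25-r*np.cos(th)+4*np.sin(th), 66+r*np.sin(th)+4*np.cos(th)])
    t=C+[11,0]; print(th,t.round(1),"shift y,z from (2.8,115):",((t[0]-2.8)/150).round(3),((115-t[1])/150).round(3))
```

```text
t 11.47 tcp mould mm [  5.6  -1.6 116.4] force mould [0.29 0.52 0.7 ] grip 0.003 z tool [ 0.003  0.004 -1.   ] x tool [-0.     1.     0.004] j [ 0.08  0.51  1.61  0.    1.02 -1.08]
1.48 [-14.6 116.2] shift y,z from (2.8,115): -0.116 -0.008
1.35 [-21.  115.7] shift y,z from (2.8,115): -0.159 -0.004
1.2 [-28.4 114.1] shift y,z from (2.8,115): -0.208 0.006
1.05 [-35.4 111.4] shift y,z from (2.8,115): -0.255 0.024
0.9 [-41.9 107.7] shift y,z from (2.8,115): -0.298 0.049
0.8 [-46.  104.7] shift y,z from (2.8,115): -0.325 0.069
0.7 [-49.7 101.3] shift y,z from (2.8,115): -0.35 0.092
0.6 [-53.   97.5] shift y,z from (2.8,115): -0.372 0.116
0.5 [-56.   93.5] shift y,z from (2.8,115): -0.392 0.143
0.4 [-58.5  89.2] shift y,z from (2.8,115): -0.409 0.172
0.3 [-60.6  84.6] shift y,z from (2.8,115): -0.423 0.203
0.2 [-62.2  79.9] shift y,z from (2.8,115): -0.433 0.234
0.1 [-63.4  75. ] shift y,z from (2.8,115): -0.441 0.267
0 [-64.  70.] shift y,z from (2.8,115): -0.445 0.3
```

Request:
servo_tool(
  moves=[
    [1, [0, -0.06, 0], [0, 0, 0]],
    [1, [0, -0.1, 0], [0, 0, 0]],
    [1, [0, -0.125, 0], [0, 0, 0]],
    [1, [0, -0.15, 0], [0, 0, 0]],
    [1, [0, -0.17, 0.002], [0, 0, 0]],
    [1, [0, -0.19, 0.004], [0, 0, 0]],
    [1, [0, -0.208, 0.006], [0, 0, 0]],
  ],
)

```text
time: 12.35
tcp_pos: [0.5111, 0.1314, 0.1151]
eef_rot: [0.0, 0.839, 0.545, 0.002]
force: [3.6, -1.1, -1.6]
grip_width: -0.001
```

```bash
python3 g.py -35.4 -2 111.4 0; python3 look.py 11;python3 g.py -35.4 -2 111.4 0
```

```text
t 12.35 tcp mould mm [-26.5  -1.6 115.1] force mould [ 3.77  0.48 -1.58] grip -0.001 z tool [ 0.003  0.004 -1.   ] x tool [-0.     1.     0.004] j [ 0.11  0.47  1.68  0.    0.99 -1.05]
flip True shift [-0.0028 -0.0595  0.0244] turn [ 0.0009 -0.0012  0.0001]
t 12.45 tcp mould mm [-26.9  -1.6 114.9] force mould [ 1.97  1.29 -0.84] grip -0.002 z tool [ 0.002  0.004 -1.   ] x tool [-0.001  1.     0.004] j [ 0.11  0.47  1.68  0.    0.99 -1.05]
flip True shift [-0.0025 -0.0567  0.0234] turn [ 0.0006 -0.0011  0.0002]
```

View pics/side11.png

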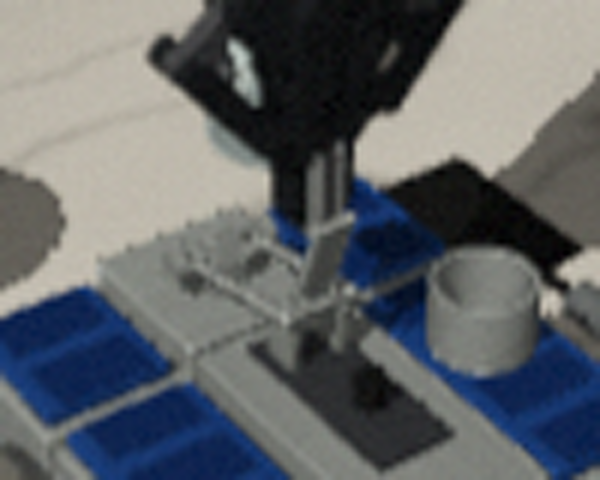

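The lever is following, the bail is still hooked at (240,280), and the force is 2–4 N. I'll continue along the arc.

Request:
servo_tool(
  moves=[
    [1, [0, -0.024, 0.009], [0, 0, 0]],
    [1, [0, -0.047, 0.018], [0, 0, 0]],
    [1, [0, -0.069, 0.03], [0, 0, 0]],
    [1, [0, -0.09, 0.043], [0, 0, 0]],
    [1, [0, -0.104, 0.053], [0, 0, 0]],
    [1, [0, -0.117, 0.063], [0, 0, 0]],
  ],
)

```text
time: 13.2
tcp_pos: [0.4947, 0.1386, 0.1054]
eef_rot: [-0.0, 0.839, 0.545, 0.002]
force: [1.3, -1.0, 2.7]
grip_width: 0.005
```

```bash
python3 look.py 12;python3 g.py -49.7 -2 101.3 0; python3 g.py -53 -2 97.5 0
```

```text
t 13.3 tcp mould mm [-44.6  -1.8 105.2] force mould [-0.22  0.61  0.52] grip 0.001 z tool [ 0.001  0.003 -1.   ] x tool [-0.001  1.     0.003] j [ 0.12  0.46  1.73  0.    0.95 -1.03]
flip True shift [-0.0017 -0.0341  0.0262] turn [ 0.0004 -0.001   0.0002]
t 13.3 tcp mould mm [-44.6  -1.8 105.2] force mould [-0.22  0.61  0.52] grip 0.001 z tool [ 0.001  0.003 -1.   ] x tool [-0.001  1.     0.003] j [ 0.12  0.46  1.73  0.    0.95 -1.03]
flip True shift [-0.0018 -0.0562  0.0515] turn [ 0.0004 -0.001   0.0002]
```

View pics/side12.png

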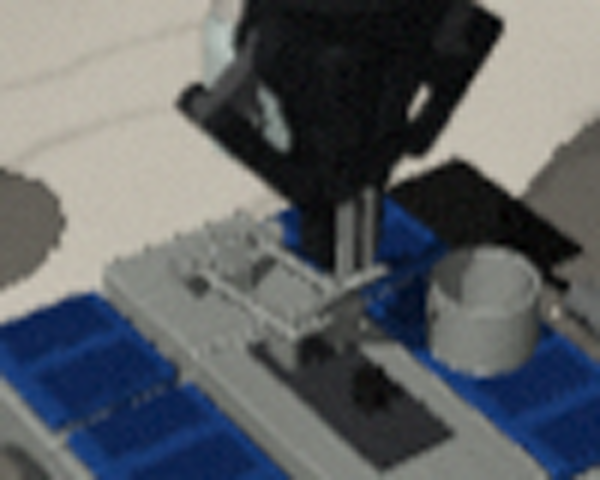

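The gap is nearly closed, the loop is hooked at (235,280), and the lever is at about 0.8 rad. I'll continue.

Request:
servo_tool(
  moves=[
    [1, [0, -0.013, 0.011], [0, 0, 0]],
    [1, [0, -0.025, 0.023], [0, 0, 0]],
    [1, [0, -0.036, 0.035], [0, 0, 0]],
    [1, [0, -0.047, 0.048], [0, 0, 0]],
    [1, [0, -0.057, 0.061], [0, 0, 0]],
    [1, [0, -0.067, 0.074], [0, 0, 0]],
  ],
)

```text
time: 14.05
tcp_pos: [0.4856, 0.1427, 0.0945]
eef_rot: [-0.0, 0.838, 0.545, 0.002]
force: [-0.4, -0.6, 5.7]
grip_width: 0.002
```

```bash
python3 look.py 13;python3 g.py -58.5 -2 89.2 0
```

```text
t 14.15 tcp mould mm [-54.4  -1.7  94.3] force mould [-1.04 -0.7   4.13] grip -0.003 z tool [ 0.002  0.003 -1.   ] x tool [-0.001  1.     0.003] j [ 0.13  0.46  1.76  0.    0.91 -1.02]
flip True shift [-0.0024 -0.0272  0.0339] turn [ 0.0006 -0.0011  0.0002]
```

View pics/side13.png

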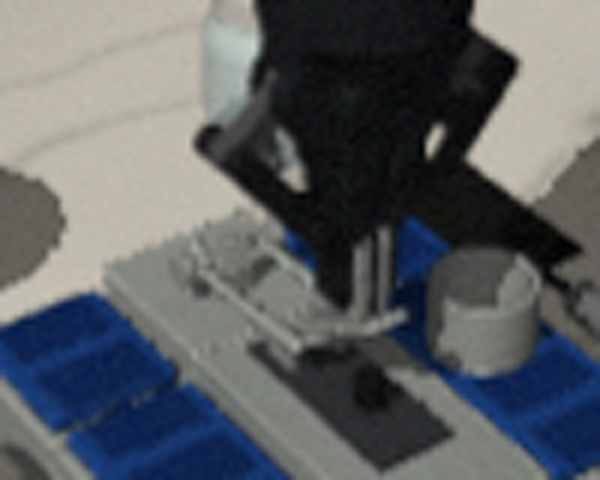

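Request:
servo_tool(
  moves=[
    [1, [0, -0.009, 0.014], [0, 0, 0]],
    [1, [0, -0.017, 0.029], [0, 0, 0]],
  ],
)

```text
time: 14.4
tcp_pos: [0.4833, 0.1438, 0.09]
eef_rot: [-0.0, 0.839, 0.545, 0.002]
force: [-0.7, 0.1, 4.6]
grip_width: -0.003
```

```bash
python3 g.py -60.6 -2 84.6 0
```

```text
t 14.4 tcp mould mm [-56.9  -1.6  90. ] force mould [-0.7  -0.22  4.56] grip -0.003 z tool [ 0.002  0.004 -1.   ] x tool [-0.001  1.     0.004] j [ 0.14  0.47  1.77  0.    0.9  -1.02]
flip True shift [-0.0027 -0.0248  0.0363] turn [ 0.0006 -0.0011  0.0002]
```

Request:
servo_tool(
  moves=[
    [1, [0, -0.007, 0.015], [0, 0, 0]],
    [1, [0, -0.014, 0.031], [0, 0, 0]],
  ],
)

```text
time: 14.65
tcp_pos: [0.4813, 0.1446, 0.0852]
eef_rot: [-0.0, 0.839, 0.545, 0.002]
force: [-1.2, 0.5, 3.4]
grip_width: -0.004
```

```bash
python3 g.py -62.2 -2 79.9 0
```

```text
t 14.65 tcp mould mm [-59.   -1.6  85.2] force mould [-1.27 -0.05  3.36] grip -0.004 z tool [ 0.002  0.003 -1.   ] x tool [-0.001  1.     0.003] j [ 0.14  0.47  1.78  0.    0.89 -1.02]
flip True shift [-0.0025 -0.0213  0.0354] turn [ 0.0006 -0.0011  0.0002]
```

Request:
servo_tool(
  moves=[
    [1, [0, -0.004, 0.012], [0, 0, 0]],
    [1, [0, -0.007, 0.022], [0, 0, 0]],
    [1, [0, -0.01, 0.031], [0, 0, 0]],
  ],
)

```text
time: 15.02
tcp_pos: [0.4801, 0.1451, 0.0806]
eef_rot: [-0.0, 0.839, 0.545, 0.002]
force: [-1.1, -0.6, 2.5]
grip_width: 0.0
```

```bash
python3 g.py -62.2 -2 79.9 0; python3 look.py 14
```

```text
t 15.03 tcp mould mm [-60.3  -1.7  80.6] force mould [-0.74 -0.94  2.5 ] grip 0.0 z tool [ 0.002  0.003 -1.   ] x tool [-0.001  1.     0.003] j [ 0.14  0.48  1.79  0.    0.87 -1.01]
flip True shift [-0.0023 -0.0127  0.0045] turn [ 0.0006 -0.0011  0.0002]
```

View pics/side14.png

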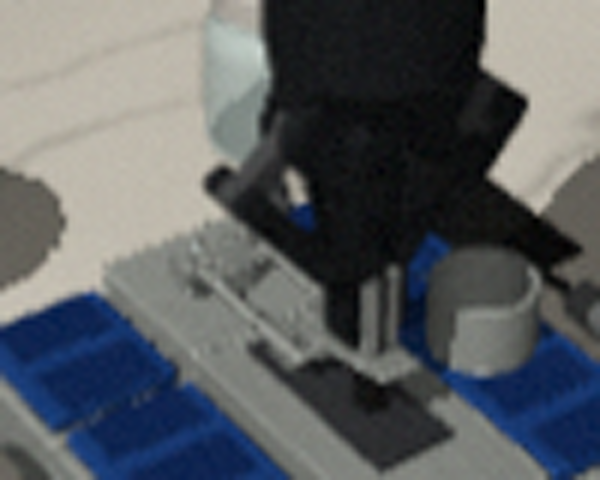

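The lever is nearly down, just before dead centre. From here I'll go in 1 mm steps.

Request:
servo_tool(
  moves=[
    [1, [0, -0.003, 0.008], [0, 0, 0]],
    [1, [0, -0.005, 0.016], [0, 0, 0]],
  ],
)

```text
time: 15.38
tcp_pos: [0.4797, 0.1454, 0.0784]
eef_rot: [0.0, 0.839, 0.545, 0.002]
force: [-1.2, -0.3, 0.2]
grip_width: -0.001
```

```bash
python3 g.py -62.2 -2 75 0
```

```text
t 15.38 tcp mould mm [-60.9  -1.6  78.4] force mould [-0.97 -0.79  0.16] grip -0.001 z tool [ 0.002  0.004 -1.   ] x tool [-0.001  1.     0.004] j [ 0.14  0.48  1.79  0.    0.87 -1.01]
flip True shift [-0.0027 -0.009   0.0223] turn [ 0.0008 -0.0011  0.0002]
```

```bash
python3 look.py 15
python3 - <<'E'
from h import *
c=w2m(cloud("side",np.load("side1d.npy")))*1000
s=(c[...,0]>-95)&(c[...,0]<-28)&(abs(c[...,1])<9)&(c[...,2]>58)&(c[...,2]<100); v,u=np.nonzero(s);P=c[s]
print(' '.join(f"{a},{b}:{x:.0f},{y:.0f},{z:.0f}" for a,b,(x,y,z) in zip(u,v,P)))
E
```

```text
285,242:-72,-4,100 273,243:-29,-3,70 279,243:-67,8,100 280,243:-68,6,99 283,243:-71,1,99 284,243:-72,-2,98 285,243:-68,-7,94 271,244:-29,2,70 272,244:-31,1,70 273,244:-33,-1,71 280,244:-68,6,97 281,244:-72,6,99 282,244:-72,4,98 283,244:-71,0,96 284,244:-70,-3,94 285,244:-72,-4,95 270,245:-31,6,69 271,245:-33,5,70 272,245:-35,4,71 273,245:-36,2,71 280,245:-69,7,95 281,245:-71,6,96 282,245:-71,3,94 283,245:-72,1,94 284,245:-74,-0,95 285,245:-72,-4,92 270,246:-35,9,70 271,246:-36,7,70 272,246:-39,7,72 273,246:-39,3,71 274,246:-43,4,74 279,246:-67,8,91 280,246:-67,5,90 281,246:-69,4,91 282,246:-69,2,90 283,246:-71,0,91 284,246:-69,-4,88 285,246:-71,-5,88 270,247:-32,7,64 271,247:-37,8,68 272,247:-41,8,71 273,247:-45,8,74 274,247:-45,5,73 275,247:-48,5,75 279,247:-67,8,89 280,247:-68,6,89 281,247:-71,5,90 282,247:-72,4,90 283,247:-71,-0,87 284,247:-71,-2,87 285,247:-71,-5,85 270,248:-34,8,64 271,248:-37,7,65 272,248:-41,8,68 273,248:-45,8,71 274,248:-47,7,72 275,248:-52,7,75 276,248:-50,4,73 279,248:-67,8,86 280,248:-66,5,84 281,248:-71,6,87 282,248:-70,2,85 283,248:-72,1,85 284,248:-70,-
[... 687 characters left out ...]
252:-72,6,78 282,252:-75,5,79 283,252:-77,4,79 284,252:-79,3,80 285,252:-79,0,79 286,252:-81,-1,80 287,252:-81,-3,79 288,252:-83,-4,80 289,252:-84,-7,79 279,253:-63,5,68 280,253:-71,8,74 281,253:-75,8,78 282,253:-77,7,78 283,253:-79,6,79 284,253:-83,7,82 285,253:-81,2,79 286,253:-83,1,80 287,253:-83,-2,78 288,253:-84,-4,78 279,254:-65,6,67 280,254:-67,5,67 281,254:-68,3,67 282,254:-79,8,77 283,254:-83,9,80 284,254:-83,6,79 285,254:-84,4,78 286,254:-83,1,77 279,255:-64,5,63 280,255:-67,5,65 281,255:-69,3,65 282,255:-70,2,65 283,255:-69,-2,63 284,255:-85,7,78 279,256:-63,4,58 280,256:-66,4,61 281,256:-70,4,64 282,256:-70,1,62 283,256:-68,-3,59 280,257:-67,5,59 281,257:-69,3,59 282,257:-69,1,58
```

View pics/side15.png

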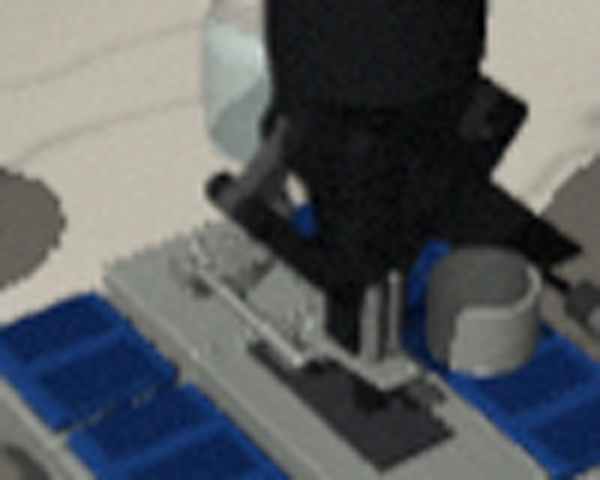

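The lever end, at (390,375) in the picture, is still about 0.15 rad up, roughly at dead centre. I'll continue in small steps.

Request:
servo_tool(
  moves=[
    [1, [0, -0.003, 0.006], [0, 0, 0]],
    [1, [0, -0.005, 0.012], [0, 0, 0]],
  ],
)

```text
time: 15.72
tcp_pos: [0.4791, 0.1457, 0.0766]
eef_rot: [0.0, 0.839, 0.545, 0.002]
force: [0.6, -0.5, 0.8]
grip_width: -0.002
```

```bash
python3 g.py -62.2 -2 75 0; python3 look.py 16
python3 - <<'E'
from h import *
c=w2m(cloud("side",np.load("side1d.npy")))*1000
s=(c[...,0]>-95)&(c[...,0]<-76)&(abs(c[...,1])<9)&(c[...,2]>58)&(c[...,2]<84); P=c[s]
print(len(P),P.mean(0))
E
```

```text
t 15.72 tcp mould mm [-61.5  -1.5  76.6] force mould [ 0.75 -0.18  0.75] grip -0.002 z tool [ 0.003  0.004 -1.   ] x tool [-0.001  1.     0.004] j [ 0.14  0.48  1.79  0.    0.86 -1.01]
flip True shift [-0.0031 -0.0046  0.0106] turn [ 0.0008 -0.0012  0.0002]
26 [-81.06199041   0.61285697  76.46946549]
```

Request:
servo_tool(
  moves=[
    [1, [0, -0.002, 0.005], [0, 0, 0]],
    [1, [0, -0.003, 0.01], [0, 0, 0]],
  ],
)

```text
time: 16.08
tcp_pos: [0.4785, 0.146, 0.075]
eef_rot: [-0.0, 0.839, 0.545, 0.002]
force: [0.2, 0.5, 0.9]
grip_width: -0.0
```

```bash
python3 g.py -62.2 -2 75 0; python3 look.py 17
python3 - <<'E'
from h import *
c=w2m(cloud("side",np.load("side1d.npy")))*1000
s=(c[...,0]>-95)&(c[...,0]<-76)&(abs(c[...,1])<9)&(c[...,2]>58)&(c[...,2]<84); P=c[s]
print(len(P),P.mean(0))
E
```

```text
t 16.07 tcp mould mm [-62.2  -1.5  75. ] force mould [-0.04  0.5   0.95] grip -0.0 z tool [ 0.002  0.004 -1.   ] x tool [-0.001  1.     0.004] j [ 0.14  0.48  1.8   0.    0.86 -1.01]
flip True shift [-0.003  -0.      0.0003] turn [ 0.0007 -0.0011  0.0002]
25 [-80.8901545   -0.96527892  74.19813328]
```

View pics/side17.png

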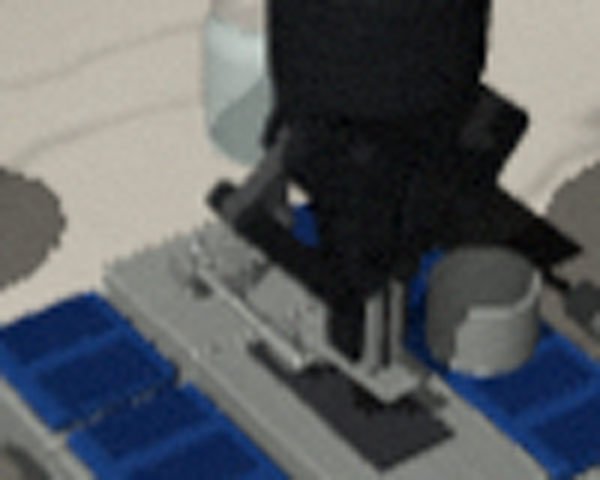

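The lever is following down at about 1 N. I'll continue gently towards the buffer.

Request:
servo_tool(
  moves=[
    [1, [0, 0, 0.004], [0, 0, 0]],
    [1, [0, 0, 0.008], [0, 0, 0]],
  ],
)

```text
time: 16.42
tcp_pos: [0.4784, 0.146, 0.0738]
eef_rot: [-0.0, 0.839, 0.545, 0.002]
force: [0.0, 0.2, -0.3]
grip_width: -0.001
```

```bash
python3 g.py -62.2 -2 73 0
```

```text
t 16.43 tcp mould mm [-62.2  -1.6  73.8] force mould [-0.06  0.16 -0.3 ] grip -0.001 z tool [ 0.002  0.003 -1.   ] x tool [-0.001  1.     0.003] j [ 0.14  0.49  1.8   0.    0.85 -1.01]
flip True shift [-0.0028  0.0002  0.0054] turn [ 0.0007 -0.0011  0.0002]
```

Request:
servo_tool(
  moves=[
    [1, [0, 0, 0.004], [0, 0, 0]],
    [1, [0, 0, 0.008], [0, 0, 0]],
  ],
)

```text
time: 16.68
tcp_pos: [0.4785, 0.1459, 0.0726]
eef_rot: [-0.0, 0.839, 0.545, 0.002]
force: [-0.1, -0.3, -0.3]
grip_width: -0.001
```

```bash
python3 g.py -62.2 -2 73 0
```

```text
t 16.68 tcp mould mm [-62.2  -1.6  72.6] force mould [ 0.06 -0.26 -0.34] grip -0.001 z tool [ 0.002  0.004 -1.   ] x tool [-0.001  1.     0.004] j [ 0.14  0.49  1.8   0.    0.85 -1.01]
flip True shift [-0.0028 -0.0003 -0.0025] turn [ 0.0007 -0.0011  0.0002]
```

Request:
servo_tool(
  moves=[
    [1, [0, 0, 0.0033], [0, 0, 0]],
    [1, [0, 0, 0.0033], [0, 0, 0]],
  ],
)

```text
time: 16.92
tcp_pos: [0.4785, 0.146, 0.0722]
eef_rot: [-0.0, 0.839, 0.545, 0.002]
force: [-0.8, -0.9, -0.4]
grip_width: 0.001
```

Request:
servo_tool(
  moves=[
    [1, [0, 0, 0.0033], [0, 0, 0]],
    [1, [0, 0, 0.0033], [0, 0, 0]],
  ],
)

```text
time: 17.18
tcp_pos: [0.4785, 0.146, 0.072]
eef_rot: [0.0, 0.838, 0.545, 0.002]
force: [-1.9, -1.6, 3.7]
grip_width: -0.0
```

```bash
python3 g.py -62.2 -2 73 0; python3 look.py 18
python3 - <<'E'
from h import *
c=w2m(cloud("side",np.load("side1d.npy")))*1000
s=(c[...,0]>-95)&(c[...,0]<-76)&(abs(c[...,1])<9)&(c[...,2]>58)&(c[...,2]<84); P=c[s]
print(len(P),P.mean(0))
E
```

```text
t 17.18 tcp mould mm [-62.1  -1.5  72. ] force mould [-1.1  -2.19  3.66] grip -0.0 z tool [ 0.002  0.004 -1.   ] x tool [-0.001  1.     0.004] j [ 0.14  0.49  1.8   0.    0.85 -1.01]
flip True shift [-0.0031 -0.0004 -0.0067] turn [ 0.0008 -0.0012  0.0002]
26 [-80.96415214   1.08257088  70.89520255]
```

View pics/side18.png

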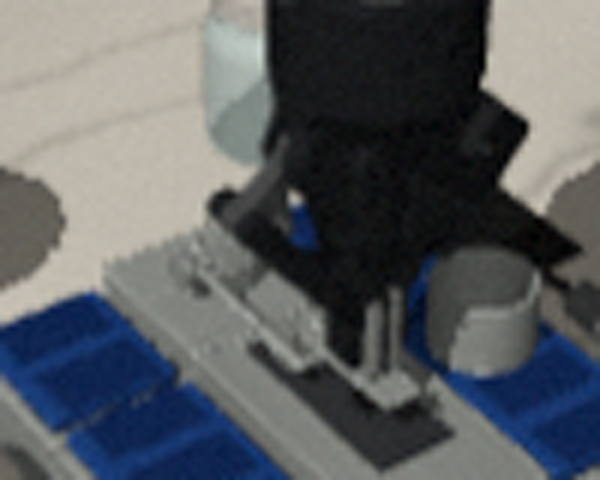

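The lever is resting on the buffer (face at about 72 mm, roughly 0.03 rad) with 3.7 N on it. I'll build up to about 12 N in small steps.

Request:
servo_tool(
  moves=[
    [1, [0, 0, 0.002], [0, 0, 0]],
    [1, [0, 0, 0.002], [0, 0, 0]],
  ],
)

```text
time: 17.52
tcp_pos: [0.4785, 0.146, 0.0719]
eef_rot: [0.0, 0.838, 0.545, 0.002]
force: [-2.2, -0.8, 7.1]
grip_width: 0.002
```

Request:
servo_tool(
  moves=[
    [1, [0, 0, 0.002], [0, 0, 0]],
    [1, [0, 0, 0.002], [0, 0, 0]],
  ],
)

```text
time: 17.77
tcp_pos: [0.4785, 0.146, 0.0718]
eef_rot: [0.0, 0.838, 0.545, 0.002]
force: [-3.2, -1.0, 8.7]
grip_width: 0.001
```

Request:
servo_tool(
  moves=[
    [1, [0, 0, 0.002], [0, 0, 0]],
    [1, [0, 0, 0.002], [0, 0, 0]],
  ],
)

```text
time: 18.02
tcp_pos: [0.4785, 0.146, 0.0718]
eef_rot: [0.0, 0.838, 0.545, 0.002]
force: [-3.3, 0.1, 12.0]
grip_width: -0.003
```

Request:
servo_tool(
  moves=[
    [1, [0, 0, 0.001], [0, 0, 0]],
    [1, [0, 0, 0.001], [0, 0, 0]],
  ],
)

```text
time: 18.27
tcp_pos: [0.4785, 0.146, 0.0717]
eef_rot: [0.0, 0.838, 0.545, 0.002]
force: [-4.8, -0.6, 13.6]
grip_width: -0.001
```

Now at 13 N. I'll hold for half a second.

Request:
servo_tool(
  moves=[
    [1, [0, 0, 0], [0, 0, 0]],
    [1, [0, 0, 0], [0, 0, 0]],
    [1, [0, 0, 0], [0, 0, 0]],
    [1, [0, 0, 0], [0, 0, 0]],
  ],
)

```text
time: 18.77
tcp_pos: [0.4785, 0.146, 0.0717]
eef_rot: [0.0, 0.838, 0.545, 0.002]
force: [-3.5, -1.1, 13.3]
grip_width: -0.002
```

```bash
python3 g.py -62.2 -2 73 0; python3 look.py 19; python3 g.py -62.2 -2 73 0
```

```text
t 18.77 tcp mould mm [-62.1  -1.5  71.7] force mould [-2.73 -2.39 13.34] grip -0.002 z tool [ 0.003  0.004 -1.   ] x tool [-0.001  1.     0.004] j [ 0.14  0.49  1.8   0.    0.85 -1.01]
flip True shift [-0.0035 -0.0004 -0.0084] turn [ 0.0009 -0.0013  0.0002]
t 18.88 tcp mould mm [-62.1  -1.5  71.7] force mould [-3.71 -2.8  13.11] grip 0.001 z tool [ 0.003  0.004 -1.   ] x tool [-0.001  1.     0.004] j [ 0.14  0.49  1.8   0.    0.85 -1.01]
flip True shift [-0.0034 -0.0005 -0.0084] turn [ 0.0009 -0.0012  0.0002]
```

The force held at 13 N. I'll lift off straight up and check.

Request:
servo_tool(
  moves=[
    [1, [0, 0, -0.02], [0, 0, 0]],
    [1, [0, 0, -0.1], [0, 0, 0]],
    [1, [0, 0, -0.35], [0, 0, 0]],
    [1, [0, 0, -0.7], [0, 0, 0]],
    [1, [0, 0, -1], [0, 0, 0]],
    [1, [0, 0, -1], [0, 0, 0]],
  ],
)

```text
time: 19.62
tcp_pos: [0.4799, 0.1459, 0.2247]
eef_rot: [0.002, 0.838, 0.545, 0.006]
force: [1.0, 0.3, -0.5]
grip_width: 0.001
```

```bash
python3 look.py 20; python3 meas.py|head -2
python3 - <<'E'
from h import *
rep()
for n in("side","top"):
    p=np.load(n+"1p.npy");c=w2m(cloud(n,np.load(n+"1d.npy")))*1000
    hsv=cv2.cvtColor(p,cv2.COLOR_RGB2HSV); m=cv2.inRange(hsv,(105,120,40),(125,255,255)); m[:150]=0
    k,l,st,ce=cv2.connectedComponentsWithStats(m)
    for j in range(1,k):
        if st[j,4]<120: continue
        ct=max(cv2.findContours((l==j).astype('uint8'),0,2)[0],key=cv2.contourArea)
        r=cv2.minAreaRect((w2m(onz(n,ct[:,0,:],0.044))[:,:2]*1000).astype('float32')); print(n,np.round(r[0],1),np.round(r[1],1))
    s=(c[...,0]>-95)&(c[...,0]<-28)&(abs(c[...,1])<9)&(c[...,2]>66)&(c[...,2]<90); P=c[s]
    if len(P)>5: print("lever",len(P),np.polyfit(P[:,0],P[:,2],1),P.mean(0))
E
```

```text
bar/keeper |y|<12 x20..62 50 mean [28.4  1.3 67.6]
259,229:28,-3,75 260,229:27,-6,74 255,230:45,-3,62 256,230:31,3,73 257,230:28,2,74 258,230:26,1,75 259,230:24,-1,75 260,230:25,-4,74 261,230:25,-7,72 252,231:46,5,62 253,231:44,3,62 254,231:43,1,62 255,231:29,7,73 256,231:26,6,74 257,231:27,2,72 258,231:27,-0,71 259,231:25,-2,71 260,231:27,-5,69 261,231:28,-9,67 262,231:27,-11,66 252,232:42,7,62 253,232:40,6,63 254,232:38,5,64 255,232:29,7,70 256,232:26,6,71 257,232:26,4,70 258,232:27,0,68 259,232:24,-1,70 260,232:26,-5,67 261,232:24,-6,67 253,233:32,11,67 254,233:30,9,67 255,233:28,8,67 256,233:27,6,68 257,233:25,4,68 258,233:24,2,68 259,233:23,0,68 260,233:25,-5,64 261,233:24,-7,64 254,234:29,10,65 255,234:30,7,63 256,234:25,7,67 257,234:25,4,65 258,234:24,2,65 259,234:24,-1,64 260,234:24,-3,63 261,234:24,-7,61 256,235:24,8,65 257,235:24,5,63 259,235:21,1,63
t 19.73 tcp mould mm [-62.6  -2.2 220.8] force mould [-0.3   0.58 -0.59] grip 0.004 z tool [ 0.003  0.004 -1.   ] x tool [-0.001  1.     0.004] j [ 0.14  0.3   1.61  0.    1.22 -1.01]
side [-31.5 -67.8] [ 57.3 194.1]
side [-31.8  69. ] [ 57.7 195. ]
lever 132 [-3.90061463e-02  6.80614379e+01] [-58.98194589   0.7863906   70.36209631]
top [35.7 67. ] [58.5 54. ]
top [-43.7  66.6] [52.5 78.1]
top [ 36.3 -68.2] [54.7 58. ]
top [-63.9 -68.3] [118.7  54.3]
top [-52.6 -66.2] [30.9 31.1]
lever 91 [-6.18752730e-02  6.88394326e+01] [-46.14899843  -0.84036427  71.6949145 ]
```

View pics/side20.png

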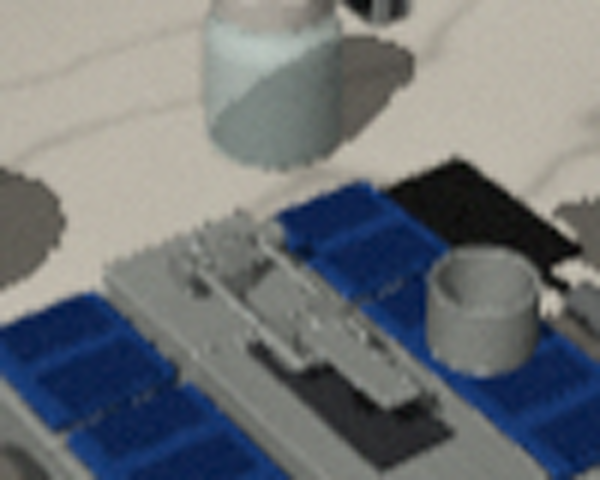

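All checks agree, so I'll hand the job in.

```bash
python3 -c "
from rig import *
print(sign_off())"
```

```text
the job is handed in; nothing more can be done
None
```

The mould is latched shut and I handed the job in at about 20 s of the 72 s allowed. The hand-in reports no verdict, so the results below are my own readings.

**What I did:** I gripped the loop by its buttons and lowered the crossbar behind the horn. I drew it back until the pull rose to about 8 N, with the lever at about 1.5 rad. After letting go, I pressed the lever down along its arc with closed fingertips, at about 6 N or less. I then held it home at about 13 N for over half a second and lifted off.

**Last checks after lifting off:**

| Check | Reading | Needed |
|---|---|---|
| Lever angle (two cameras) | about 0.04 and 0.06 rad | below 0.11 rad |
| Slab centre spacing across the joint | 100.2 mm (100 mm is tight; about 106 mm at the start) | gap below 1 mm |
| Crossbar | still under the horn, on the saddle, about 66 mm up | seated within about 4 mm |
| Tool force | about zero, with the fingers about 150 mm clear | below 0.5 N on the lever |

- **Bystanders:** I measured only the cutter again, by the blue it encircles, and it had moved by no more than about 3 mm, within measuring error. The jar and spatula looked undisturbed in the last picture. I did not measure the canister, mug or bowl again, but no contact showed in the forces.
- **Disagreements:** the two cameras differed by up to 3 mm, and the cameras and robot by about 2 mm sideways. I allowed for this when centring the grip. In the last side picture the slabs merged across the closed joint, so the 100.2 mm comes from the right-hand slabs in the top view alone.

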